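# Treat the wine cooler's drip pan

### The arm

A 6-joint arm with a two-finger parallel gripper is mounted at the origin on a cart in front of the work surface, level with it; the furniture and walls round the work are solid. World frame = base frame: x ahead of the robot, y to its left, z up, the work surface at z = 0. Lengths are in m, angles in rad, forces in N, time in s.
With the tool pointing down it reaches from about 0.35 to 0.975 m from the base axis. Payload 4.9 kg.
Tool frame: the origin (TCP) lies on the mounting face of the last link; the fingertips stand 173 mm ahead of it and the grasp point (between the pads) lies ctrl.pinch_z ahead of it (ctrl.pinch_z is the distance from the TCP to the grasp point, in m); z points along the fingers, y is the line along which they close (so a half turn about z gives the same grasp; the last joint's range is limited). The gripper opens to 85 mm and grips with 20 to 120 N. Pads are 22 mm wide; open, the fingers measure 114 mm over their backs; the gripper's body (76 mm by 85 mm) begins 54 mm behind the grasp point. The pads swing forward as they close: fully open they stand 13 mm farther back than shut.
Start: joints at [1.122, 0.053, 1.613, -0, 1.476, -0.119], TCP at [0.202, 0.591, 0.405] pointing down, gripper open.
Joint ranges: [-3.01, 3.01], [-1.01, 2.22], [0.06, 2.58], [-1.02, 4.17], [0.09, 2.62], [-3.14, 3.14]. Speed limits (rad/s): [2.57, 2.57, 3.14, 3.14, 3.14, 3.14].

### API

Orientations are given as a rotation vector (axis times angle).
In Python, from station import telemetry, eyes, ctrl gives the robot as it stands.
- The arm moves only by the tool apply_moves, never from a script. Its argument "plan" is a list of rows, each a list of 5 numbers: the finger opening in m, from 0 to 0.0854, then the shift along the tool's x, y, z in m, then the turn about the tool's z in rad. In form: [[jaw, x, y, z, roll], ...]. A call has 1 to 12 rows; each row is the pose to reach, as a shift and turn from the pose commanded when the call began, along the tool's axes at that moment; what a row does not reach only later rows make up. A row lasts 1/12 s, in which the tool goes at most 41.7 mm and 7.16 degrees, less where a joint would pass 70% of its speed; a pose out of reach is approached as far as the arm can. A call with a gripper value outside its range is refused whole. The fingers move at their own pace and stop on an object; "newtons" is the grip in N (left out, the last holds). Time passes only in rows, so rows that repeat a pose let the fingers close. It gives the time, the measured TCP pose, the force, the opening and the grip force at its end, in the units of the state.
- telemetry.get_obs(): the state, without advancing time (a new reading comes with each control period).
- eyes.get_image(name): name is "side" or "top"; returns a dict with "img" (420x560x3 uint8, blue, green, red), "range_z" (420x560 float32, m along the optical axis (not along the pixel's ray), 0 where there is no reading), "K" (3x3 intrinsics, pixels), "pose" (4x4, takes a point from camera to world coordinates). Camera axes: x right, y down, z forward; pixel columns grow to the right and rows downward; lengths in m; the calibration is good to about 2 mm. A picture is of the moment at which its call begins.
- ctrl.finish_job(): hands the job in; it is judged then, once.
Trained networks look in a picture, given as the dict that the camera call returned (one of the last four; its "shot" number tells which), for a name from the list of things; names that differ only in an ending like _2 or _b are one class to them, and where a whole thing is asked for, a point or a joint stands for the part that bears it (a point fixed in the world has none). Each returns a list of dicts, best first, with "confidence" (0 to 1); they miss things now and then, are a little off and sometimes report something else, mostly with a low value. They report only what shows in the picture. A call takes as long as a camera call.
- eyes.search_frame(thing, picture): "box" ([left, top, right, bottom] in pixels, round what is visible of it).
- eyes.outline_of(thing, picture): "region" (420x560 bool, what is visible of it) and "box" ([left, top, right, bottom] in pixels, round what is visible of it).
- eyes.tip_of(thing, picture): "point" ([column, row] in pixels: a listed point, or the origin of a listed thing).
The state is a dict: "t": time; "q": joint angles; "dq": joint speeds; "effort": joint torques, N m; "tool_pos": TCP position; "tool_rot": TCP orientation; "contact_force": force on the tool from outside, world axes, zero at the start; "wrist_torque": the same for the moment, N m; "opening": finger opening in m; "grip_force": force on a finger pad.
Only numpy, scipy, OpenCV 4.12 (cv2) and the standard library are available. Lean on these libraries where they do the work, as an engineer would, in place of code of your own. Each camera call takes 0.05 s, during which the arm holds its last target. There are 200 camera calls.

### The job

The wine cooler's drip pan is on the worktop: turn its two turn buttons aside, lift the cover out and lay it flat on the worktop beside the pan, where it stays to dry. Then press the child-resistant lid of the white tub down hard and turn it anticlockwise to open it, and lay every stick from the tub flat in the pan, one to a lane, in line with the lanes, with the blue ends towards the side with the outlet spout. Last, put the lid back on the tub and press and turn it clockwise until it is locked again; do not disturb the jar and bottles nearby.

Things in the scene. Friction and masses are not known exactly. Their poses are not given: they have to be found in the camera images.
- pan: Grey drip pan, 166 (x) x 252 (y) x 44 mm, fixed; origin at the centre of its underside. Black outlet spout on its -x long side. Under the cover: a trough 120 (x) x 168 (y), floor at z 8, walls to z 36, then the cover's recess (132 x 180, z 36 to 44). Two ribs, 7 high, at y -23 and +23 part it into three lanes along x; lane centres at x 4, y -46, 0, +46 mm.
- cover: Aluminium cover plate of the pan, 127 (x) x 175 (y) x 6 mm, about 0.2 kg, loose; origin at the centre of its underside (36 mm above the pan's origin when in place, axes alike). It lies in its recess with 2.5 mm of play. In its middle stands a black grip bar, 18 mm wide (x), 70 mm long (y), up to 25 mm above the origin.
- button_l (a joint): turn button at the pan's +y end (black, pivot 105.5 mm from the pan's centre). At 0 its tongue points inwards over the cover and keeps it in. Turns either way to +-1.75 rad (positive anticlockwise from above), light friction, stays where left; beyond +-1.3 rad the tongue is clear of the cover.
- button_r (a joint): the same for the turn button at the pan's -y end
- button_l_grip (a point): on the pivot axis of the +y turn button, 59 mm above the pan's underside, in the middle of its upright finger bar: 10 mm thick, 34 mm long, from 9 mm below to 9 mm above this point. Turns with the button: bar along its own y, tongue along its own -y
- button_r_grip (a point): the same for the -y turn button (its own axes are a half turn from the other's)
- tub: White round tub, 148 mm across (156 at its foot), fixed by a non-slip foot; origin at the centre of its underside. Its mouth is a deck 78 mm above the origin, 116 mm across, with three cradles along the tub's x at y -38, 0, +38 mm where the sticks lie (ridges 5 mm high, 22 mm apart). Three flange pieces round the neck, 120 degrees apart, form a bayonet for the lid.
- lid: Red lid, 144 mm across, 50 high, about 0.3 kg, loose; origin on its axis at its lower edge (61 mm above the tub's origin when locked). In its middle a round ribbed grip hub, 49 mm across, from 50 to 72 mm above the origin. It turns only while pressed down 8 to 10 mm; then 30 to 90 degrees anticlockwise from above (60 is the middle) frees it and it lifts straight off.
- lid_lug (a point): one of three lugs inside the lid's lower edge, 120 degrees apart: 66 mm out along the lid's +x, 4 mm above the edge. To close: set the lid on with the lugs 30 to 90 degrees anticlockwise of the pockets (2.5 mm of play), press it 8 to 10 mm below its locked height, turn clockwise to the end stop, let go: the spring lifts the lugs into the pockets
- tub_pocket0 (a point): where a lug sits when locked: 66 mm out along the tub's +x, 65 mm above its origin, under the flange. A lid that is only set on rests at the locked height too but with its lugs between the pockets
- tub_pocket1 (a point): the same, 120 degrees on (anticlockwise from above); any lug may go to any pocket
- tub_pocket2 (a point): the same, 240 degrees on
- spring_ring (a joint): how far the tub's spring ring, which pushes the lid up, is pressed down, in m: 0 with the lid locked (7 N), 0.008 to 0.010 when pressed enough to turn the lid (15 to 17 N), hard stop at 0.011
- stick_a: White treatment stick, 72 (x) x 15 x 15 mm, 30 g, dark grooves, one blue end; origin at the centre of its underside, +x towards the blue end. Two or three of the three lie in the tub under the lid, in any cradle, either way round (an absent one gives None from the start)
- stick_a_blue (a point): middle of that stick's blue end, 28 mm from its origin along +x
- stick_b: White treatment stick, 72 (x) x 15 x 15 mm, 30 g, dark grooves, one blue end; origin at the centre of its underside, +x towards the blue end. Two or three of the three lie in the tub under the lid, in any cradle, either way round (an absent one gives None from the start)
- stick_b_blue (a point): middle of that stick's blue end, 28 mm from its origin along +x
- stick_c: White treatment stick, 72 (x) x 15 x 15 mm, 30 g, dark grooves, one blue end; origin at the centre of its underside, +x towards the blue end. Two or three of the three lie in the tub under the lid, in any cradle, either way round (an absent one gives None from the start)
- stick_c_blue (a point): middle of that stick's blue end, 28 mm from its origin along +x
- jar_olives: Bystander: olive jar with a dark lid, 71 x 71 x 110 mm, loose, upright; origin at the centre of its underside
- bottle_bitters: Bystander: slim green bottle, 66 x 66 x 260 mm, loose, upright; origin at the centre of its underside
- gin_bottle: Bystander: black apothecary bottle, 82 x 82 x 227 mm, loose, upright; origin at the centre of its underside

How it is judged:
By the outcome, as a careful person would: the job done as asked, in the order asked, and still so for the second after the job is handed in, with the robot touching nothing.
Of stick_a, stick_b, stick_c only 2 to 3 are there at a start; the rules pass over those that are not, and their reading is None.
At some moment in a run one of lid, cover may be knocked a few centimetres aside while the robot is not near it.
Once in a run the grip may slacken for a moment while it holds something.
It also fails if it takes over 200 s, if anything falls off the work surface, if the arm or the gripper's body presses on something with over 40 N, if the wrist force passes 120 N, or if a joint passes its speed limit or range.

## Working session

There is one attempt and no reset: what is moved stays moved. The work goes in short steps, Python scripts to look and compute and a tool call to move; the robot and the scene stay as the last step left them, time stands still between calls to the robot, and variables do not carry over. Pictures are saved under pics/ and viewed, at most 14 in all, crops included, and the job is handed in when it is done.

Besides the shell and the picture viewer there is one more tool, called after "Emit:" by a JSON object that holds its "api" and its "payload". apply_moves: Moves the arm, as the interface text tells. Its arguments: {"type":"object","properties":{"plan":{"type":"array","items":{"type":"array","items":{"type":"number"}}},"newtons":{"type":"number"}},"required":["plan"]}

```bash
mkdir -p pics; ls
cat > h.py <<'E'
import numpy as np, cv2
from station import telemetry, eyes, ctrl
from scipy.spatial.transform import Rotation as R
def shot(n,save=None):
    p=eyes.get_image(n)
    if save: cv2.imwrite(f'pics/{save}.png',p['img'])
    return p
def ray(p,uv):
    K,T=p['K'],p['pose']; d=np.array([(uv[0]-K[0,2])/K[0,0],(uv[1]-K[1,2])/K[1,1],1.])
    return T[:3,3],T[:3,:3]@d
def at_z(p,uv,z):
    o,d=ray(p,uv); return o+d*(z-o[2])/d[2]
def cloud(p):
    K,T=p['K'],p['pose']; Z=p['range_z']; v,u=np.mgrid[:Z.shape[0],:Z.shape[1]]
    c=np.stack([(u-K[0,2])/K[0,0]*Z,(v-K[1,2])/K[1,1]*Z,Z],-1)
    w=c@T[:3,:3].T+T[:3,3]; w[Z==0]=np.nan; return w
def proj(p,w):
    T=np.linalg.inv(p['pose']); c=T[:3,:3]@np.array(w)+T[:3,3]; q=p['K']@c; return q[:2]/q[2]
def tip(p,n):
    r=eyes.tip_of(n,p); return [(x['confidence'],np.round(x['point'],1)) for x in r[:3]]
E
python3 - <<'E'
from h import *
print('pz',ctrl.pinch_z, telemetry.get_obs())
for n in('top','side'):
    p=shot(n,n+'0'); W=cloud(p); print(n,np.round(p['pose'],3).tolist(),p['K'][0,0])
    for t in('pan','cover','tub','lid','button_l','button_r','jar_olives','bottle_bitters','gin_bottle'):
        r=eyes.outline_of(t,p)
        for x in r[:2]:
            w=W[x['region']]; print(t,round(x['confidence'],2),np.round(x['box']),np.round(np.nanmedian(w,0),3),np.round(np.nanmin(w,0),3),np.round(np.nanmax(w,0),3))
    for t in('pan','cover','tub','lid','lid_lug','button_l_grip','button_r_grip','tub_pocket0','tub_pocket1','tub_pocket2'): print(t,tip(p,t))
E
```

```text
pics
pz 0.1547 {'t': 0.0, 'q': array([ 1.12199747e+00,  5.33653740e-02,  1.61427987e+00, -4.03015387e-05,
        1.47599705e+00, -1.18988051e-01]), 'dq': array([ 0.00207474, -0.00226545,  0.00201321, -0.00089008,  0.0008658 ,
       -0.00057244]), 'effort': array([-1.66911414e-03, -3.93698430e+01, -3.70160973e+01, -3.61849980e-04,
        7.31302847e-03,  1.29316536e-06]), 'tool_pos': array([0.20229634, 0.59107655, 0.40346582]), 'tool_rot': array([-0.51562662, -3.09844462,  0.00310781]), 'contact_force': array([0.01017584, 0.90480457, 0.48304025]), 'wrist_torque': array([-0.01682202,  0.0437246 ,  0.01748049]), 'grip_force': 0.0, 'opening': 0.08542466527051197}
top [[-0.022, -0.992, 0.125, 0.339], [-1.0, 0.02, -0.011, -0.015], [0.009, -0.125, -0.992, 1.282], [0.0, 0.0, 0.0, 1.0]] 414.34867339955593
pan 0.63 [176. 197. 265. 261.] [0.438 0.159 0.044] [ 0.334  0.033 -0.003] [0.536 0.294 0.073]
pan 0.27 [166. 156. 205. 190.] [0.577 0.238 0.159] [ 0.555  0.216 -0.005] [0.63  0.321 0.265]
cover 0.85 [190. 203. 251. 249.] [0.443 0.16  0.043] [0.375 0.07  0.033] [0.511 0.252 0.068]
cover 0.
[... 2911 characters left out ...]
13.] [ 0.585 -0.451  0.122] [ 0.561 -0.477 -0.006] [ 0.815 -0.264  0.23 ]
pan [(0.57, array([228. , 207.2]))]
cover [(0.89, array([224.7, 198.6]))]
tub [(0.97, array([277.7, 253.1]))]
lid [(0.57, array([281.9, 237.2]))]
lid_lug [(0.57, array([292.4, 225.4]))]
button_l_grip [(0.44, array([209.7, 177.9]))]
button_r_grip [(0.46, array([239.2, 206.7])), (0.17, array([212.4, 176.2]))]
tub_pocket0 [(0.77, array([291.8, 252.9])), (0.72, array([255. , 234.6])), (0.41, array([228. , 206.4]))]
tub_pocket1 [(0.77, array([291.8, 252.9])), (0.72, array([255. , 234.6])), (0.41, array([228. , 206.4]))]
tub_pocket2 [(0.77, array([291.8, 252.9])), (0.72, array([255. , 234.6])), (0.41, array([228. , 206.4]))]
```

Run:
```python
from h import *
a=cv2.imread('pics/top0.png')[130:290,120:460]; cv2.imwrite('pics/top0c.png',cv2.resize(a,None,fx=2.35,fy=2.35,interpolation=cv2.INTER_CUBIC))
p=shot('top');W=cloud(p);z=W[...,2];x=W[...,0];y=W[...,1]
def rect(m,n):
    r=cv2.minAreaRect(W[m][:,:2].astype(np.float32)); print(n,m.sum(),r)
pan=(x>.3)&(x<.56)&(y>0)&(y<.32)
rect(pan&(z>.036)&(z<.05),'pan44'); rect(pan&(z>.064)&(z<.078)&(y>.1)&(y<.22),'cov65?')
rect(pan&(z>.055)&(z<.078)&(y>.1)&(y<.22),'grip'); rect(pan&(z>.058)&(z<.078)&(y<.1),'br');rect(pan&(z>.058)&(z<.078)&(y>.22),'bl')
l=(x>.38)&(x<.6)&(y<-.03)&(y>-.25)
for a,b in((.122,.145),(.1,.118)):
    m=l&(z>a)&(z<b); q=W[m][:,:2].astype(np.float32); print('lid',m.sum(),cv2.minEnclosingCircle(q),np.median(W[m][:,2]))
```

```text
pan44 4332 ((0.46002861857414246, 0.16008898615837097), (0.19983652234077454, 0.2522103488445282), 0.0795004814863205)
cov65? 19 ((0.44369587302207947, 0.15833920240402222), (0.06740936636924744, 0.014796203933656216), 88.91830444335938)
grip 140 ((0.4441928267478943, 0.159012109041214), (0.06867627799510956, 0.015446474775671959), 88.5212631225586)
br 39 ((0.44574859738349915, 0.05369751900434494), (0.00948882382363081, 0.031569793820381165), 14.794490814208984)
bl 55 ((0.4973985254764557, 0.25533628463745117), (0.02909846417605877, 0.1292220652103424), 81.07378387451172)
lid 246 ((0.48163607716560364, -0.13339506089687347), 0.024948976933956146) 0.1331791485602991
lid 1715 ((0.48137912154197693, -0.13345710933208466), 0.07300137728452682) 0.11115414751902386
```

View pics/top0c.png

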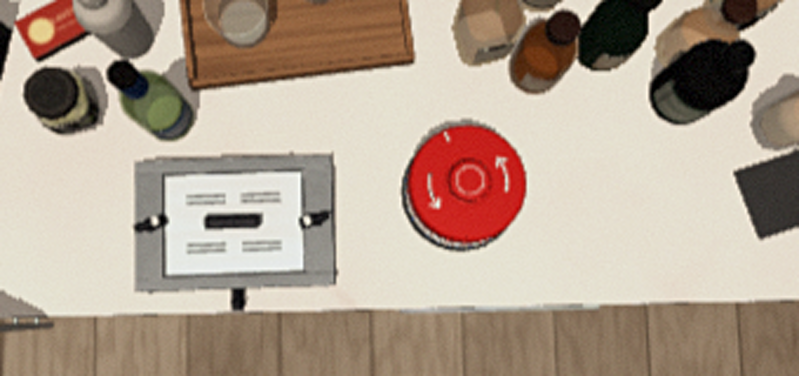

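```bash
cat >> h.py <<'E'
def to(x,y,z,a=None):
    """shift in tool axes to bring pinch to x,y,z with tool-y at angle a deg (mod 180)"""
    s=telemetry.get_obs(); M=R.from_rotvec(s['tool_rot']).as_matrix(); pz=ctrl.pinch_z
    p=s['tool_pos']+M[:,2]*pz; ya=np.degrees(np.arctan2(M[1,1],M[0,1]))
    d=M.T@(np.array([x,y,z])-p); r=0
    if a is not None:
        r=-((a-ya+90)%180-90)
    print('pinch',np.round(p,4),'yaw',round(ya,1),'shift',np.round(d,4),'roll',round(np.radians(r),3),'q',np.round(s['q'],2)); return d,r
E
python3 - <<'E'
from h import *
p=shot('top');W=cloud(p);z=W[...,2];x=W[...,0];y=W[...,1]
for n,c in(('bl',(.444,.262)),('br',(.4457,.0537))):
    m=(abs(x-c[0])<.025)&(abs(y-c[1])<.025)&(z>.056)&(z<.078); q=W[m][:,:2]
    print(n,m.sum(),q.mean(0),np.degrees(np.arctan2(*np.linalg.svd(q-q.mean(0))[2][0][::-1])),cv2.minAreaRect(q.astype(np.float32)))
# pan frame edges at z~.044
m=(x>.3)&(x<.54)&(y>0)&(y<.32)&(abs(z-.044)<.004)
for k in(.08,.1,.2,.22,.24):
    s=m&(abs(y-k)<.004); print('x ext at y',k,np.percentile(x[s],[1,99]))
for k in(.38,.41,.44,.47,.5):
    s=m&(abs(x-k)<.004); print('y ext at x',k,np.percentile(y[s],[1,99]))
s=(x>.33)&(x<.53)&(y>.295)&(y<.52); print('free',np.nanmax(z[s]),np.nanpercentile(z[s],[50,99]),s.sum(), proj(p,(.44,.52,0)))
print('edge x', [np.nanmin(x[(abs(y-k)<.01)&(abs(z)<.006)]) for k in(-.3,0,.3,.4,.5)])
print('lug',at_z(p,(309,190.6),.065),at_z(p,(309,190.6),.111),'pocket',at_z(p,(301.5,227.7),.065))
g=p['img'][180:236,290:346].astype(int); w=(g[...,0]>110)&(g[...,1]>110)
for v,u in zip(*np.where(w)):
    P=at_z(p,(u+290,v+180),.111)[:2]-[.4815,-.1334]; r=np.hypot(*P)
    if r<.07: print(round(r,3),round(np.degrees(np.arctan2(P[1],P[0]))),end='; ')
print(); to(.4457,.0537,.12,13)
E
```

```text
bl 43 [0.44270604 0.26367088] -70.10141999474953 ((0.4426869750022888, 0.2647629380226135), (0.010456047020852566, 0.03151408210396767), 20.08858299255371)
br 41 [0.44508321 0.05397033] -73.56043857805307 ((0.44593891501426697, 0.053707197308540344), (0.01019340381026268, 0.03135751187801361), 16.51325798034668)
x ext at y 0.08 [0.36489467 0.52663244]
x ext at y 0.1 [0.36241428 0.52744876]
x ext at y 0.2 [0.3616239  0.52665885]
x ext at y 0.22 [0.36198127 0.52264726]
x ext at y 0.24 [0.36346995 0.52308654]
y ext at x 0.38 [0.03685893 0.2824858 ]
y ext at x 0.41 [0.03745051 0.28435842]
y ext at x 0.44 [0.03733726 0.2586334 ]
y ext at x 0.47 [0.03968635 0.28302156]
y ext at x 0.5 [0.03854553 0.28484318]
free 0.009605267707594178 [0.00068191 0.006604  ] 4687 [104.14311086 228.883102  ]
edge x [np.float64(0.33289422144416964), np.float64(0.10522210178974287), np.float64(0.3306887894605958), np.float64(0.3301455127410027), np.float64(0.33195023987775923)]
lug [ 0.5363079  -0.11101415  0.065     ] [ 0.52885774 -0.10737988  0.111     ] pocket [ 0.42623102 -0.08563313  0.065     ]
0.066 23; 
[... 198 characters left out ...]
-67; 0.017 14; 0.047 -70; 0.046 -74; 0.019 -56; 0.045 -77; 0.048 -78; 0.048 79; 0.015 57; 0.02 -67; 0.048 -81; 0.048 83; 0.014 67; 0.019 -75; 0.047 -85; 0.047 86; 0.013 79; 0.018 -84; 0.047 -88; 0.047 89; 0.013 91; 0.018 -93; 0.047 -92; 0.048 93; 0.014 103; 0.018 -102; 0.047 -95; 0.048 96; 0.045 97; 0.019 -110; 0.047 -99; 0.048 100; 0.046 100; 0.014 130; 0.048 -102; 0.046 104; 0.048 -106; 0.047 107; 0.048 110; 0.047 115; 0.042 118; 0.048 118; 0.046 120; 0.043 122; 0.052 119; 0.049 121; 0.047 123; 0.045 125; 0.053 122; 0.051 124; 0.049 126; 0.046 128; 0.051 128; 0.048 130; 
pinch [0.2024 0.5913 0.25  ] yaw 71.1 shift [-0.4043 -0.4298  0.13  ] roll 1.014 q [ 1.12  0.05  1.61 -0.    1.48 -0.12]
```

Emit:
{"api": "apply_moves", "payload": {"plan": [[0.05,-0.3,-0.32,0.05,0.953],[0.05,-0.3,-0.32,0.05,0.953],[0.05,-0.3,-0.32,0.05,0.953],[0.05,-0.3,-0.32,0.05,0.953],[0.05,-0.3,-0.32,0.05,0.953],[0.05,-0.3,-0.32,0.05,0.953],[0.05,-0.3,-0.32,0.05,0.953],[0.05,-0.3,-0.32,0.05,0.953],[0.05,-0.3,-0.32,0.05,0.953],[0.05,-0.3,-0.32,0.05,0.953],[0.05,-0.3,-0.32,0.05,0.953],[0.05,-0.3,-0.32,0.05,0.953]], "newtons": 25}}

```text
t: 3.1
tool_pos: [0.3837, 0.188, 0.3542]
tool_rot: [1.886, 2.511, -0.002]
contact_force: [-0.2, -0.1, -1.3]
opening: 0.0497
grip_force: 0.0
```

```bash
python3 -c "
from h import *
to(.4455,.0537,.066,16.5)"
```

```text
pinch [0.3837 0.1878 0.1995] yaw 16.2 shift [-0.1458  0.022   0.1337] roll -0.006 q [ 0.28 -0.42  2.11 -0.    1.45 -0.  ]
```

Emit:
{"api": "apply_moves", "payload": {"plan": [[0.05,-0.146,0.022,0.06,0],[0.05,-0.146,0.022,0.06,0],[0.05,-0.146,0.022,0.06,0],[0.05,-0.146,0.022,0.06,0],[0.05,-0.146,0.022,0.06,0],[0.05,-0.146,0.022,0.132,0],[0.05,-0.146,0.022,0.132,0],[0.05,-0.146,0.022,0.132,0],[0.0,-0.146,0.022,0.132,0],[0.0,-0.146,0.022,0.132,0],[0.0,-0.146,0.022,0.132,0],[0.0,-0.146,0.022,0.132,0]]}}

```text
t: 4.1
tool_pos: [0.445, 0.0577, 0.2251]
tool_rot: [-1.877, -2.517, 0.006]
contact_force: [-11.3, -3.8, 10.2]
opening: 0.0094
grip_force: 26.8
```

```bash
python3 -c "
from h import *
to(.4455,.0537,.066,16.5);print(telemetry.get_obs()['opening'])"
```

```text
pinch [0.4444 0.0574 0.0704] yaw 16.6 shift [-0.0038  0.      0.0044] roll 0.001 q [-0.04 -0.19  2.16 -0.    1.18 -0.32]
0.009381657817098517
```

Emit:
{"api": "apply_moves", "payload": {"plan": [[0.0,0,0,0,0],[0.0,0,0,0,-0.1],[0.0,0,0,0,-0.22],[0.0,0,0,0,-0.34],[0.0,0,0,0,-0.46],[0.0,0,0,0,-0.58],[0.0,0,0,0,-0.7],[0.0,0,0,0,-0.82],[0.0,0,0,0,-0.94],[0.0,0,0,0,-1.06],[0.0,0,0,0,-1.18],[0.0,0,0,0,-1.3]]}}

```text
t: 5.1
tool_pos: [0.4434, 0.055, 0.2251]
tool_rot: [0.041, -3.127, 0.022]
contact_force: [-25.7, -24.3, 23.0]
opening: 0.0092
grip_force: 28.4
```

Emit:
{"api": "apply_moves", "payload": {"plan": [[0.0,0,0,0,0],[0.04,0,0,0,0],[0.04,0,0,0,0],[0.04,0,0,0,0],[0.04,0,0,-0.03,0],[0.04,0,0,-0.06,0],[0.04,0,0,-0.06,0],[0.04,0,0,-0.06,0]]}}

```text
t: 5.77
tool_pos: [0.4464, 0.058, 0.286]
tool_rot: [-0.028, 3.135, -0.0]
contact_force: [-0.6, 0.1, -0.4]
opening: 0.0398
grip_force: 0.0
```

```bash
python3 -c "
from h import *
to(.4427,.2645,.067,20)"
```

```text
pinch [0.4475 0.058  0.1313] yaw 91.0 shift [0.0015 0.2066 0.0643] roll 1.24 q [-0.04 -0.28  2.12  0.    1.29 -1.63]
```

Emit:
{"api": "apply_moves", "payload": {"plan": [[0.05,0.0015,0.205,0,1.24],[0.05,0.0015,0.205,0,1.24],[0.05,0.0015,0.205,0,1.24],[0.05,0.0015,0.205,0,1.24],[0.05,0.0015,0.205,0,1.24],[0.05,0.0015,0.205,0,1.24],[0.05,0.0015,0.205,0,1.24],[0.05,0.0015,0.205,0,1.24],[0.05,0.0015,0.205,0,1.24],[0.05,0.0015,0.205,0,1.24],[0.05,0.0015,0.205,0,1.24],[0.05,0.0015,0.205,0,1.24]]}}

```text
t: 6.77
tool_pos: [0.4397, 0.2628, 0.2815]
tool_rot: [-1.803, -2.571, 0.002]
contact_force: [-1.0, 0.7, 0.4]
opening: 0.0505
grip_force: 0.0
```

Run:
```python
from h import *
p=shot('side');W=cloud(p);z=W[...,2];x=W[...,0];y=W[...,1]
c=(.4457,.0537)
m=(abs(x-c[0])<.025)&(abs(y-c[1])<.03)&(z>.054)&(z<.078); q=W[m][:,:2]; print(m.sum(),q.mean(0),cv2.minAreaRect(q.astype(np.float32)))
to(.4427,.2640,.070,20)
```

```text
51 [0.44076933 0.05002778] ((0.44271400570869446, 0.04987631365656853), (0.035065874457359314, 0.017059262841939926), 3.5447287559509277)
pinch [0.4395 0.2626 0.127 ] yaw 20.1 shift [0.0002 0.0035 0.057 ] roll 0.001 q [ 0.39 -0.11  1.98  0.    1.27  0.04]
```

Emit:
{"api": "apply_moves", "payload": {"plan": [[0.05,0,0.0035,0.03,0],[0.05,0,0.0035,0.056,0],[0.05,0,0.0035,0.056,0],[0.05,0,0.0035,0.056,0],[0.0,0,0.0035,0.056,0],[0.0,0,0.0035,0.056,0],[0.0,0,0.0035,0.056,0],[0.0,0,0.0035,0.056,0],[0.0,0,0.0035,0.056,0]]}}

```text
t: 7.57
tool_pos: [0.4432, 0.2638, 0.2285]
tool_rot: [-1.802, -2.572, 0.003]
contact_force: [-8.1, -2.8, 8.3]
opening: 0.0093
grip_force: 26.6
```

Emit:
{"api": "apply_moves", "payload": {"plan": [[0.0,0,0,0,0],[0.0,0,0,0,-0.1],[0.0,0,0,0,-0.22],[0.0,0,0,0,-0.34],[0.0,0,0,0,-0.46],[0.0,0,0,0,-0.58],[0.0,0,0,0,-0.7],[0.0,0,0,0,-0.82],[0.0,0,0,0,-0.94],[0.0,0,0,0,-1.06],[0.0,0,0,0,-1.18],[0.0,0,0,0,-1.24]]}}

```text
t: 8.57
tool_pos: [0.4431, 0.2637, 0.2285]
tool_rot: [0.035, -3.138, 0.002]
contact_force: [-8.1, -3.6, 9.5]
opening: 0.0094
grip_force: 26.8
```

Emit:
{"api": "apply_moves", "payload": {"plan": [[0.0,0,0,0,0],[0.04,0,0,0,0],[0.04,0,0,0,0],[0.04,0,0,0,0],[0.04,0,0,-0.03,0],[0.04,0,0,-0.06,0],[0.04,0,0,-0.06,0],[0.04,0,0,-0.06,0]]}}

```text
t: 9.23
tool_pos: [0.4444, 0.2642, 0.2894]
tool_rot: [-0.027, 3.136, 0.003]
contact_force: [-0.4, -1.3, -0.5]
opening: 0.0397
grip_force: 0.0
```

Run:
```python
from h import *
p=shot('side');W=cloud(p);z=W[...,2];x=W[...,0];y=W[...,1]
c=(.443,.2645)
m=(abs(x-c[0])<.025)&(abs(y-c[1])<.03)&(z>.054)&(z<.078); q=W[m][:,:2]; print(m.sum(),q.mean(0),cv2.minAreaRect(q.astype(np.float32)))
to(.444,.159,.12,0)
```

```text
44 [0.43822572 0.26012649] ((0.4389793872833252, 0.2617884576320648), (0.01991085894405842, 0.03246067464351654), 73.85193634033203)
pinch [0.444  0.264  0.1328] yaw 91.0 shift [ 0.0018 -0.105   0.0127] roll -1.554 q [ 0.39 -0.11  1.97  0.    1.27 -1.2 ]
```

Emit:
{"api": "apply_moves", "payload": {"plan": [[0.04,0.0005,-0.105,-0.01,0.12],[0.04,0.0005,-0.105,-0.01,0.24],[0.04,0.0005,-0.105,-0.01,0.36],[0.04,0.0005,-0.105,-0.01,0.48],[0.04,0.0005,-0.105,-0.01,0.6],[0.04,0.0005,-0.105,-0.01,0.72],[0.04,0.0005,-0.105,-0.01,0.84],[0.04,0.0005,-0.105,-0.01,0.96],[0.04,0.0005,-0.105,-0.01,1.08],[0.04,0.0005,-0.105,-0.01,1.2],[0.04,0.0005,-0.105,-0.01,1.32],[0.04,0.0005,-0.105,-0.01,1.44]]}}

```text
t: 10.28
tool_pos: [0.4441, 0.1587, 0.2947]
tool_rot: [-2.057, -2.372, 0.004]
contact_force: [-0.3, 0.4, -0.2]
opening: 0.0401
grip_force: 0.0
```

Emit:
{"api": "apply_moves", "payload": {"plan": [[0.04,0,0,0,0.12],[0.04,0,0,0,0.145],[0.04,0,0,0,0.145],[0.04,0,0,0,0.145],[0.04,0,0,0,0.145]]}}

```text
t: 10.7
tool_pos: [0.4446, 0.1588, 0.2962]
tool_rot: [-2.216, -2.226, 0.001]
contact_force: [-0.6, -1.6, 0.1]
opening: 0.04
grip_force: 0.0
```

Run:
```python
from h import *
to(.444,.159,.064,0)
```

```text
pinch [0.4445 0.1587 0.1415] yaw 0.3 shift [ 0.0003 -0.0004  0.0775] roll 0.005 q [ 0.19 -0.23  2.06 -0.    1.31  0.18]
```

Emit:
{"api": "apply_moves", "payload": {"plan": [[0.04,0,0,0.04,0],[0.04,0,0,0.077,0],[0.04,0,0,0.077,0],[0.04,0,0,0.077,0],[0.0,0,0,0.077,0],[0.0,0,0,0.077,0],[0.0,0,0,0.077,0],[0.0,0,0,0.077,0],[0.0,0,0,0.06,0],[0.0,0,0,0.04,0],[0.0,0,0,0.0,0],[0.0,0,0,0.0,0]], "newtons": 60}}

```text
t: 11.7
tool_pos: [0.4468, 0.1593, 0.3042]
tool_rot: [2.213, 2.22, 0.016]
contact_force: [1.8, 0.4, 0.1]
opening: 0.0139
grip_force: 62.8
```

Run:
```python
from h import *
to(.445,.395,.12,0)
p=shot('top','top1'); p=shot('side','side1')
a=cv2.imread('pics/top1.png')[150:290,140:400];b=cv2.imread('pics/side1.png')[120:260,150:410]
cv2.imwrite('pics/v1.png',cv2.resize(np.vstack([a,b]),None,fx=2.1,fy=2.1,interpolation=cv2.INTER_CUBIC))
```

```text
pinch [0.4486 0.1596 0.1495] yaw 0.2 shift [ 0.2353 -0.0032  0.03  ] roll 0.003 q [ 0.19 -0.24  2.06  0.    1.31  0.18]
```

View pics/v1.png

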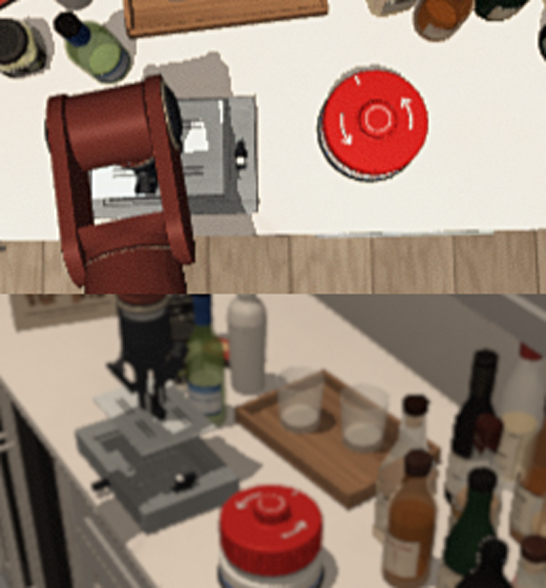

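Emit:
{"api": "apply_moves", "payload": {"plan": [[0.0,0.04,0,0,0],[0.0,0.08,0,0,0],[0.0,0.12,-0.002,0,0],[0.0,0.16,-0.002,0,0],[0.0,0.2,-0.002,0,0],[0.0,0.238,-0.002,0,0],[0.0,0.238,-0.002,0.03,0],[0.0,0.238,-0.002,0.06,0],[0.0,0.238,-0.002,0.09,0],[0.0,0.238,-0.002,0.105,0],[0.0,0.238,-0.002,0.111,0],[0.0,0.238,-0.002,0.111,0]]}}

```text
t: 12.8
tool_pos: [0.441, 0.3963, 0.1843]
tool_rot: [-2.217, -2.225, 0.009]
contact_force: [0.5, -0.6, -0.3]
opening: 0.0141
grip_force: 64.7
```

Run:
```python
from h import *
to(.445,.395,.0285,0)
print(telemetry.get_obs()['contact_force'],telemetry.get_obs()['opening'])
p=shot('side');W=cloud(p)
for x in eyes.outline_of('cover',p)[:1]:
    w=W[x['region']]; print(x['confidence'],np.nanpercentile(w,[3,50,97],axis=0).round(3))
```

```text
pinch [0.4402 0.3958 0.0296] yaw 0.2 shift [-0.0008  0.0048  0.001 ] roll 0.003 q [0.61 0.21 1.83 0.   1.1  0.6 ]
[ 0.48789785 -0.56532236 -0.3013069 ] 0.014126274128245327
0.56 [[ 0.375  0.337 -0.   ]
 [ 0.421  0.389  0.005]
 [ 0.496  0.474  0.024]]
```

Lower the last millimetres, release, and retreat.

Emit:
{"api": "apply_moves", "payload": {"plan": [[0.0,0,0,0.001,0],[0.0,0,0,0.002,0],[0.0,0,0,0.003,0],[0.0,0,0,0.003,0],[0.04,0,0,0.003,0],[0.04,0,0,0.003,0],[0.04,0,0,0.003,0],[0.04,0,0,-0.03,0],[0.04,0,0,-0.07,0],[0.04,0,0,-0.11,0],[0.04,0,0,-0.15,0],[0.04,0,0,-0.17,0]]}}

```text
t: 13.9
tool_pos: [0.4428, 0.3973, 0.3614]
tool_rot: [2.217, 2.224, 0.012]
contact_force: [-0.1, -0.5, 0.5]
opening: 0.0398
grip_force: 0.0
```

Emit:
{"api": "apply_moves", "payload": {"plan": [[0.08,-0.04,0,0,0],[0.08,-0.08,0,0,0],[0.08,-0.12,0,0,0],[0.08,-0.16,0.01,0,0],[0.08,-0.2,0.01,0,0],[0.08,-0.24,0.02,0,0],[0.08,-0.28,0.02,0,0],[0.08,-0.32,0.03,0,0],[0.08,-0.36,0.03,0,0],[0.08,-0.4,0.03,0,0],[0.08,-0.44,0.03,0,0],[0.08,-0.44,0.03,0,0]]}}

```text
t: 14.9
tool_pos: [0.4731, -0.0485, 0.3554]
tool_rot: [2.225, 2.215, -0.003]
contact_force: [-0.1, 0.1, -1.1]
opening: 0.0802
grip_force: 0.0
```

Run:
```python
from h import *
to(.4815,-.1334,.126)
p=shot('top','top2');W=cloud(p);z=W[...,2];x=W[...,0];y=W[...,1]
m=(x>.33)&(x<.54)&(y>.29)&(y<.52)
for a,b in((.003,.012),(.015,.035)):
    q=W[m&(z>a)&(z<b)][:,:2]; print(len(q),cv2.minAreaRect(q.astype(np.float32)))
cv2.imwrite('pics/v2.png',cv2.resize(cv2.imread('pics/top2.png')[150:270,80:360],None,fx=2.8,fy=2.8,interpolation=cv2.INTER_CUBIC))
```

```text
pinch [ 0.4731 -0.0489  0.2007] yaw -0.3 shift [-0.0842  0.0088  0.0749] roll 0.0 q [-0.26 -0.28  2.   -0.    1.42 -0.25]
2462 ((0.4350825250148773, 0.405240923166275), (0.20922885835170746, 0.22870951890945435), 0.3874957859516144)
140 ((0.43703654408454895, 0.38449254631996155), (0.09342564642429352, 0.036566123366355896), 70.88182830810547)
```

View pics/v2.png

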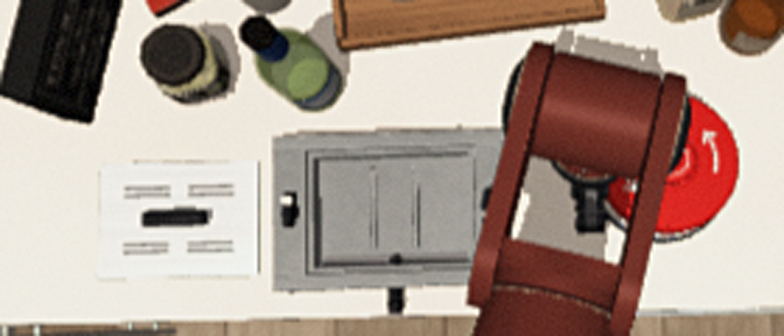

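Emit:
{"api": "apply_moves", "payload": {"plan": [[0.08,-0.04,0.009,0,0],[0.08,-0.084,0.009,0,0],[0.08,-0.084,0.009,0,0],[0.08,-0.084,0.009,0.03,0],[0.08,-0.084,0.009,0.03,0],[0.08,-0.084,0.009,0.03,0],[0.08,-0.084,0.009,0.03,0]]}}

```text
t: 15.53
tool_pos: [0.4827, -0.126, 0.3258]
tool_rot: [-2.216, -2.226, 0.0]
contact_force: [0.2, 0.2, 0.1]
opening: 0.0803
grip_force: 0.0
```

Run:
```python
from h import *
to(.4815,-.1334,.129,0)
```

```text
pinch [ 0.4826 -0.1259  0.1711] yaw 0.3 shift [-0.0075 -0.0011  0.0421] roll 0.005 q [-0.4  -0.19  1.98  0.    1.35 -0.41]
```

Emit:
{"api": "apply_moves", "payload": {"plan": [[0.08,-0.0075,-0.001,0.02,0],[0.08,-0.0075,-0.001,0.042,0],[0.08,-0.0075,-0.001,0.042,0],[0.08,-0.0075,-0.001,0.042,0],[0.03,-0.0075,-0.001,0.042,0],[0.03,-0.0075,-0.001,0.042,0],[0.03,-0.0075,-0.001,0.042,0],[0.03,-0.0075,-0.001,0.042,0],[0.03,-0.0075,-0.001,0.042,0],[0.03,-0.0075,-0.001,0.042,0]], "newtons": 100}}

```text
t: 16.37
tool_pos: [0.4821, -0.1347, 0.2851]
tool_rot: [2.217, 2.223, 0.002]
contact_force: [0.8, 1.5, 5.5]
opening: 0.0459
grip_force: 101.4
```

Run:
```python
from h import *
to(.4815,-.1334,.120,0); s=telemetry.get_obs(); print(s['contact_force'],s['opening'])
```

```text
pinch [ 0.4825 -0.1348  0.1304] yaw 0.2 shift [ 0.0014 -0.0011  0.0104] roll 0.003 q [-0.42 -0.14  2.01  0.    1.27 -0.42]
[0.75254428 1.51558135 5.52698645] 0.04587768524791509
```

Emit:
{"api": "apply_moves", "payload": {"plan": [[0.03,0,0,0.003,0],[0.03,0,0,0.006,0],[0.03,0,0,0.009,0],[0.03,0,0,0.011,0],[0.03,0,0,0.011,0],[0.03,0,0,0.011,0]]}}

```text
t: 16.87
tool_pos: [0.4824, -0.1348, 0.2755]
tool_rot: [2.217, 2.224, 0.001]
contact_force: [-4.6, 3.8, 14.1]
opening: 0.0459
grip_force: 103.2
```

Run:
```python
from h import *
to(.4815,-.1334,.120,0); s=telemetry.get_obs(); print(s['contact_force'],s['opening'])
```

```text
pinch [ 0.4827 -0.1349  0.1208] yaw 0.2 shift [ 0.0015 -0.0012  0.0008] roll 0.003 q [-0.42 -0.13  2.01  0.    1.26 -0.42]
[-4.5741256   3.82509429 14.08574168] 0.04592828114877507
```

Emit:
{"api": "apply_moves", "payload": {"plan": [[0.03,0,0,-0.0007,0],[0.03,0,0,-0.0007,-0.1],[0.03,0,0,-0.0007,-0.2],[0.03,0,0,-0.0007,-0.3],[0.03,0,0,-0.0007,-0.4],[0.03,0,0,-0.0007,-0.5],[0.03,0,0,-0.0007,-0.6],[0.03,0,0,-0.0007,-0.7],[0.03,0,0,-0.0007,-0.8],[0.03,0,0,-0.0007,-0.9],[0.03,0,0,-0.0007,-1.0],[0.03,0,0,-0.0007,-1.05]]}}

```text
t: 17.87
tool_pos: [0.4818, -0.1345, 0.2755]
tool_rot: [-0.798, -3.037, -0.001]
contact_force: [-7.0, 3.9, 14.8]
opening: 0.0462
grip_force: 102.7
```

Run:
```python
from h import *
to(.4815,-.1334,.120,60); s=telemetry.get_obs(); print(s['contact_force'],s['opening'],s['wrist_torque'])
p=shot('top'); print(tip(p,'lid_lug')); 
W=cloud(p); g=p['img'][180:236,290:346].astype(int); w=(g[...,0]>110)&(g[...,1]>110)
for v,u in zip(*np.where(w)):
    P=at_z(p,(u+290,v+180),.101)[:2]-[.4815,-.1334]; r=np.hypot(*P)
    if .054<r<.068: print(round(r,3),round(np.degrees(np.arctan2(P[1],P[0]))),end='; ')
```

```text
pinch [ 0.4817 -0.1343  0.1208] yaw 60.6 shift [0.0006 0.0007 0.0008] roll 0.01 q [-0.42 -0.13  2.02  0.    1.26 -1.48]
[-7.03572934  3.91312325 14.79806339] 0.04616334329248458 [ 0.82567437  1.06925747 -0.03554918]
[(0.93, array([294.5, 206.9]))]
```

Emit:
{"api": "apply_moves", "payload": {"plan": [[0.03,0,0,-0.005,0],[0.03,0,0,-0.012,0],[0.03,0,0,-0.03,0],[0.03,0,0,-0.06,0],[0.03,0,0,-0.09,0],[0.03,0,0,-0.09,0],[0.03,-0.014,-0.035,-0.09,0],[0.03,-0.028,-0.07,-0.09,0],[0.03,-0.042,-0.105,-0.09,0],[0.03,-0.056,-0.14,-0.09,0],[0.03,-0.072,-0.173,-0.09,0],[0.03,-0.072,-0.173,-0.09,0]]}}

```text
t: 18.97
tool_pos: [0.4571, -0.3253, 0.3612]
tool_rot: [-0.812, -3.033, 0.004]
contact_force: [0.2, -0.2, -2.0]
opening: 0.0458
grip_force: 103.9
```

Emit:
{"api": "apply_moves", "payload": {"plan": [[0.03,0,0,0,0],[0.03,0,0,0.03,0],[0.03,0,0,0.06,0],[0.03,0,0,0.09,0],[0.03,0,0,0.12,0],[0.03,0,0,0.132,0],[0.03,0,0,0.132,0]]}}

```text
t: 19.55
tool_pos: [0.4579, -0.3187, 0.2282]
tool_rot: [-0.801, -3.032, -0.005]
contact_force: [-0.2, 0.7, -2.8]
opening: 0.0462
grip_force: 104.3
```

Run:
```python
from h import *
to(.46,-.32,.069); s=telemetry.get_obs(); print(s['contact_force'],s['opening'])
```

```text
pinch [ 0.4572 -0.318   0.0735] yaw 60.4 shift [-0.0034 -0.0004  0.0045] roll 0.0 q [-0.74  0.07  1.9   0.    1.17 -1.8 ]
[-0.15480276  0.72662088 -2.84404953] 0.046159213379274214
```

Emit:
{"api": "apply_moves", "payload": {"plan": [[0.03,0,0,0.002,0],[0.03,0,0,0.004,0],[0.03,0,0,0.005,0],[0.03,0,0,0.005,0],[0.08,0,0,0.005,0],[0.08,0,0,0.005,0],[0.08,0,0,0.005,0],[0.08,0,0,0.005,0],[0.08,0,0,-0.03,0],[0.08,0,0,-0.07,0],[0.08,0,0,-0.11,0],[0.08,0,0,-0.15,0]]}}

```text
t: 20.55
tool_pos: [0.4583, -0.3204, 0.3833]
tool_rot: [-0.804, -3.037, -0.0]
contact_force: [1.3, 0.0, 0.9]
opening: 0.0802
grip_force: 0.0
```

Run:
```python
from h import *
p=shot('top','top3');q=shot('side','side3')
for n,P in(('top',p),('side',q)):
    W=cloud(P)
    for t in('stick_a','stick_a_blue','tub_pocket0','lid_lug','lid','tub'):
        for x in eyes.tip_of(t,P)[:5]: print(n,t,round(x['confidence'],2),np.round(x['point'],1),at_z(P,x['point'],{'stick_a':.078,'stick_a_blue':.0855,'tub_pocket0':.065,'lid_lug':.004}.get(t,0)).round(4))
a=p['img'][160:260,280:400];b=q['img'][190:290,230:350]
cv2.imwrite('pics/v3.png',cv2.resize(np.hstack([a,b]),None,fx=3.3,fy=3.3,interpolation=cv2.INTER_CUBIC))
```

```text
top stick_a 0.71 [328.9 202.9] [ 0.4965 -0.1673  0.078 ]
top stick_a 0.66 [255.1 223. ] [0.4418 0.0499 0.078 ]
top stick_a 0.58 [317.7 210.8] [ 0.4738 -0.1337  0.078 ]
top stick_a 0.44 [303.8 214.8] [ 0.4629 -0.0926  0.078 ]
top stick_a_blue 0.47 [145.3 228.3] [0.4325 0.3662 0.0855]
top stick_a_blue 0.44 [301.1 200.6] [ 0.5039 -0.0855  0.0855]
top tub_pocket0 0.76 [308.5 188.7] [ 0.5421 -0.1097  0.065 ]
top tub_pocket0 0.75 [303.3 227.6] [ 0.4264 -0.0909  0.065 ]
top tub_pocket0 0.72 [338.4 213.7] [ 0.4654 -0.1959  0.065 ]
top lid_lug 0.79 [352.1 216.5] [ 0.4621 -0.2473  0.004 ]
top lid_lug 0.41 [313.8 197.9] [ 0.5228 -0.1301  0.004 ]
top lid 0.59 [376.6 217.3] [ 0.4584 -0.3243  0.    ]
top tub 0.65 [314.5 207.1] [ 0.4944 -0.1318  0.    ]
top tub 0.37 [300.1 203.4] [ 0.5069 -0.0871  0.    ]
side stick_a 0.68 [265.2 229.2] [ 0.4569 -0.0977  0.078 ]
side stick_a 0.54 [374.7 301.3] [ 0.5546 -0.4814  0.078 ]
side stick_a 0.51 [247.9 174. ] [0.5508 0.1807 0.078 ]
side stick_a 0.49 [280.7 238.4] [ 0.475  -0.1562  0.078 ]
side stick_a 0.47 [288.8 239.7] [ 0.4922 -0.1731  0.078 ]
side stick_a_blue 0.69 [292.4 232.1] [ 0.5144 -0.1576  0.0855]
side stick_a_blue 0.48 [271.9 224.9] [ 0.4796 -0.0987  0.0855]
side tub_pocket0 0.84 [255.9 235.2] [ 0.427  -0.0939  0.065 ]
side tub_pocket0 0.77 [292.7 222.7] [ 0.5515 -0.1023  0.065 ]
side tub_pocket0 0.57 [290.1 252.3] [ 0.4746 -0.2081  0.065 ]
side tub_pocket0 0.37 [296.9 228. ] [ 0.549  -0.1296  0.065 ]
side lid_lug 0.84 [296.6 278.5] [ 0.4677 -0.2556  0.004 ]
side lid 0.97 [310.9 296. ] [ 0.4678 -0.3282  0.    ]
side tub 0.6 [277.2 255.2] [ 0.472  -0.1419  0.    ]
side tub 0.57 [287.5 238. ] [ 0.5399 -0.0926  0.    ]
```

View pics/v3.png

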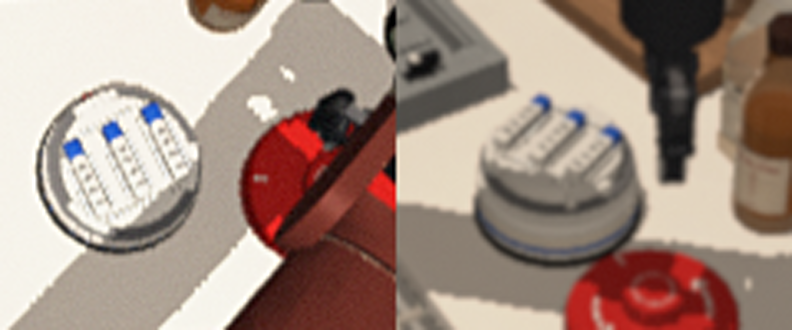

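Run:
```python
from h import *
c=np.array([.4815,-.1334])
p=eyes.get_image('top'); q=eyes.get_image('side')
for n,P in(('top',p),('side',q)):
    h=cv2.cvtColor(P['img'],cv2.COLOR_BGR2HSV); m=cv2.inRange(h,(100,110,60),(130,255,255))
    k,l,s,ce=cv2.connectedComponentsWithStats(m)
    for i in range(1,k):
        if s[i,4]<6: continue
        w=at_z(P,ce[i],.092)[:2]
        if np.hypot(*(w-c))>.075: continue
        pr=[]
        for a in (22.5,):
            e=np.array([np.cos(np.radians(a)),np.sin(np.radians(a))]); d=w-c; pr=[d@e,d@[-e[1],e[0]]]
        print(n,ce[i].round(1),s[i,4],w.round(4),'along/across',np.round(pr,4))
```

```text
top [325.6 193.6] 25 [ 0.5222 -0.1569] along/across [ 0.0286 -0.0373]
top [313.4 199.3] 22 [ 0.5061 -0.1209] along/across [0.0275 0.0021]
top [301.8 204.4] 23 [ 0.4918 -0.0867] along/across [0.0273 0.0392]
side [274.3 220.7] 6 [ 0.4919 -0.0923] along/across [0.0253 0.034 ]
side [284.6 225.1] 10 [ 0.5074 -0.1255] along/across [ 0.027  -0.0026]
side [295.6 230.1] 10 [ 0.523  -0.1611] along/across [ 0.0278 -0.0415]
```

Emit:
{"api": "apply_moves", "payload": {"plan": [[0.08,0,0,-0.03,0.12],[0.08,0,0,-0.03,0.24],[0.08,0,0,-0.03,0.36],[0.08,0,0,-0.03,0.48],[0.08,0,0,-0.03,0.6],[0.08,0,0,-0.03,0.72],[0.08,0,0,-0.03,0.84],[0.08,0,0,-0.03,0.96],[0.08,0,0,-0.03,1.08],[0.08,0,0,-0.03,1.2],[0.08,0,0,-0.03,1.32],[0.08,0,0,-0.03,1.44]]}}

```text
t: 22.35
tool_pos: [0.4585, -0.3206, 0.4114]
tool_rot: [2.612, 1.745, 0.0]
contact_force: [0.8, 0.6, 0.3]
opening: 0.0801
grip_force: 0.0
```

Emit:
{"api": "apply_moves", "payload": {"plan": [[0.024,0,0,0,0.12],[0.024,0,0,0,0.24],[0.024,0,0,0,0.36],[0.024,0,0,0,0.48],[0.024,0,0,0,0.6],[0.024,0,0,0,0.72],[0.024,0,0,0,0.784],[0.024,0,0,0,0.784],[0.024,0,0,0,0.784],[0.024,0,0,0,0.784]]}}

```text
t: 23.18
tool_pos: [0.4586, -0.3205, 0.4114]
tool_rot: [3.079, 0.626, 0.0]
contact_force: [-0.9, -0.4, 0.4]
opening: 0.0238
grip_force: 0.0
```

Run:
```python
from h import *
to(.4963,-.1684,.15,-67.5)
```

```text
pinch [ 0.4586 -0.3205  0.2567] yaw -67.0 shift [ 0.0942 -0.1253  0.1067] roll 0.009 q [-0.74 -0.11  1.76  0.    1.49  0.43]
```

Emit:
{"api": "apply_moves", "payload": {"plan": [[0.024,0.024,-0.031,0,0.008],[0.024,0.047,-0.063,0,0.008],[0.024,0.071,-0.094,0.02,0.008],[0.024,0.094,-0.125,0.05,0.008],[0.024,0.094,-0.125,0.08,0.008],[0.024,0.094,-0.125,0.106,0.008],[0.024,0.094,-0.125,0.106,0.008],[0.024,0.094,-0.125,0.106,0.008],[0.024,0.094,-0.125,0.106,0.008],[0.024,0.094,-0.125,0.106,0.008]], "newtons": 40}}

```text
t: 24.02
tool_pos: [0.4973, -0.1698, 0.3083]
tool_rot: [3.079, 0.61, 0.006]
contact_force: [0.2, -0.7, 0.7]
opening: 0.0242
grip_force: 0.0
```

Run:
```python
from h import *
to(.4960,-.1685,.1045,-67.5)
```

```text
pinch [ 0.4979 -0.1701  0.1536] yaw -67.6 shift [-0.0013 -0.0024  0.0491] roll -0.001 q [-0.47 -0.11  1.94 -0.    1.31  0.71]
```

Emit:
{"api": "apply_moves", "payload": {"plan": [[0.024,-0.001,-0.0015,0.02,0],[0.024,-0.001,-0.0015,0.04,0],[0.024,-0.001,-0.0015,0.0485,0],[0.024,-0.001,-0.0015,0.0485,0],[0.0,-0.001,-0.0015,0.0485,0],[0.0,-0.001,-0.0015,0.0485,0],[0.0,-0.001,-0.0015,0.0485,0],[0.0,-0.001,-0.0015,0.0485,0],[0.0,-0.001,-0.0015,0.03,0],[0.0,-0.001,-0.0015,0.0,0],[0.0,-0.001,-0.0015,-0.03,0],[0.0,-0.001,-0.0015,-0.03,0]]}}

```text
t: 25.02
tool_pos: [0.4966, -0.1684, 0.3427]
tool_rot: [3.075, 0.61, 0.015]
contact_force: [0.3, -0.5, 0.9]
opening: 0.0136
grip_force: 41.3
```

Run:
```python
from h import *
to(.448,.113,.1045,None); s=telemetry.get_obs(); print(s['contact_force'],s['opening'],s['grip_force'])
```

```text
pinch [ 0.4982 -0.169   0.188 ] yaw -67.6 shift [ 0.0606 -0.2805  0.0818] roll 0.0 q [-0.47 -0.15  1.91  0.    1.37  0.71]
[ 0.27833288 -0.51328095  0.90925782] 0.013618533876156282 41.31331443786621
```

Emit:
{"api": "apply_moves", "payload": {"plan": [[0.0,0.006,-0.028,0,-0.12],[0.0,0.012,-0.056,0,-0.24],[0.0,0.018,-0.084,0,-0.36],[0.0,0.024,-0.112,0,-0.48],[0.0,0.03,-0.14,0,-0.6],[0.0,0.036,-0.168,0,-0.72],[0.0,0.042,-0.196,0,-0.84],[0.0,0.048,-0.224,0,-0.96],[0.0,0.054,-0.252,0,-1.08],[0.0,0.06,-0.28,0,-1.2],[0.0,0.06,-0.28,0,-1.32],[0.0,0.06,-0.28,0,-1.44]]}}

```text
t: 26.02
tool_pos: [0.4428, 0.1156, 0.3351]
tool_rot: [-1.901, -2.499, -0.0]
contact_force: [-0.3, 0.8, -0.3]
opening: 0.0131
grip_force: 41.3
```

Emit:
{"api": "apply_moves", "payload": {"plan": [[0.0,0,0,0,-0.12],[0.0,0,0,0,-0.24],[0.0,0,0,0,-0.36],[0.0,0,0,0,-0.48],[0.0,0,0,0,-0.6],[0.0,0,0,0,-0.72],[0.0,0,0,0.03,-0.84],[0.0,0,0,0.06,-0.96],[0.0,0,0,0.08,-1.08],[0.0,0,0,0.09,-1.2],[0.0,0,0,0.1,-1.32],[0.0,0,0,0.1,-1.32]]}}

```text
t: 27.02
tool_pos: [0.4421, 0.1139, 0.2326]
tool_rot: [0.019, -3.136, -0.0]
contact_force: [-0.9, -0.3, -0.5]
opening: 0.0135
grip_force: 41.3
```

Emit:
{"api": "apply_moves", "payload": {"plan": [[0.0,0,0,0,0],[0.0,0,0,0,0],[0.0,0,0,0,0]]}}

```text
t: 27.27
tool_pos: [0.4439, 0.114, 0.2365]
tool_rot: [-0.013, 3.14, 0.001]
contact_force: [-0.5, -0.0, -0.3]
opening: 0.0133
grip_force: 41.3
```

Run:
```python
from h import *
to(.448,.113,.0350,90.5); s=telemetry.get_obs(); print(s['contact_force'],s['opening'],s['grip_force'])
p=shot('side'); W=cloud(p)
h=cv2.cvtColor(p['img'],cv2.COLOR_BGR2HSV); m=cv2.inRange(h,(100,110,60),(130,255,255))
k,l,s,ce=cv2.connectedComponentsWithStats(m)
for i in range(1,k):
    w=np.nanmedian(W[l==i],0)
    if s[i,4]>4 and w[0]<.6 and -.2<w[1]<.3: print(ce[i],s[i,4],w.round(3))
```

```text
pinch [0.4442 0.114  0.0818] yaw 90.5 shift [-0.0037 -0.0011  0.0468] roll -0.0 q [ 0.09 -0.19  2.14  0.    1.19 -1.49]
[-0.46206021 -0.03500024 -0.28233485] 0.013303224203479586 41.304529309272766
[221.         199.78947368] 19 [0.413 0.11  0.069]
[274.33333333 220.66666667] 6 [ 0.492 -0.092  0.091]
[284.6 225.1] 10 [ 0.507 -0.128  0.093]
```

Emit:
{"api": "apply_moves", "payload": {"plan": [[0.0,-0.003,-0.001,0.02,0],[0.0,-0.003,-0.001,0.036,0],[0.0,-0.003,-0.001,0.0455,0],[0.0,-0.003,-0.001,0.0455,0],[0.0,-0.003,-0.001,0.0455,0],[0.024,-0.003,-0.001,0.0455,0],[0.024,-0.003,-0.001,0.0455,0],[0.024,-0.003,-0.001,0.0455,0],[0.024,-0.003,-0.001,0.01,0],[0.024,-0.003,-0.001,-0.03,0],[0.024,-0.003,-0.001,-0.07,0],[0.024,-0.003,-0.001,-0.1,0]]}}

```text
t: 28.32
tool_pos: [0.4468, 0.113, 0.3395]
tool_rot: [-0.016, 3.137, 0.001]
contact_force: [1.0, -0.1, 1.0]
opening: 0.0239
grip_force: 0.0
```

Emit:
{"api": "apply_moves", "payload": {"plan": [[0.024,-0.003,-0.025,0,0.12],[0.024,-0.006,-0.05,0,0.24],[0.024,-0.01,-0.075,0,0.36],[0.024,-0.013,-0.1,0,0.48],[0.024,-0.017,-0.125,0,0.6],[0.024,-0.02,-0.15,0,0.72],[0.024,-0.023,-0.175,0,0.84],[0.024,-0.027,-0.2,0,0.96],[0.024,-0.03,-0.225,0,1.08],[0.024,-0.034,-0.246,0,1.2],[0.024,-0.034,-0.246,0,1.32],[0.024,-0.034,-0.246,0,1.44]]}}

```text
t: 29.32
tool_pos: [0.4831, -0.134, 0.336]
tool_rot: [2.069, 2.363, 0.0]
contact_force: [-0.5, 0.4, 0.8]
opening: 0.0242
grip_force: 0.0
```

Emit:
{"api": "apply_moves", "payload": {"plan": [[0.024,0,0,0,0.12],[0.024,0,0,0,0.24],[0.024,0,0,0,0.36],[0.024,0,0,0,0.48],[0.024,0,0,0,0.6],[0.024,0,0,0,0.72],[0.024,0,0,0,0.84],[0.024,0,0,0,0.96],[0.024,0,0,0.01,1.08],[0.024,0,0,0.02,1.2],[0.024,0,0,0.02,1.318],[0.024,0,0,0.02,1.318]]}}

```text
t: 30.32
tool_pos: [0.4828, -0.1326, 0.3151]
tool_rot: [-3.081, -0.612, 0.001]
contact_force: [-0.2, 0.3, 0.4]
opening: 0.0243
grip_force: 0.0
```

Emit:
{"api": "apply_moves", "payload": {"plan": [[0.024,0,0,0,0],[0.024,0,0,0,0],[0.024,0,0,0,0]]}}

```text
t: 30.57
tool_pos: [0.4832, -0.1328, 0.3161]
tool_rot: [3.08, 0.617, 0.001]
contact_force: [-0.1, 0.4, -0.0]
opening: 0.0238
grip_force: 0.0
```

```bash
cat > chk.py <<'E'
from h import *
s=telemetry.get_obs(); print(s['t'],s['contact_force'].round(1),s['opening'],s['grip_force'])
for n in('top','side'):
    p=shot(n); W=cloud(p)
    h=cv2.cvtColor(p['img'],cv2.COLOR_BGR2HSV); m=cv2.inRange(h,(100,110,60),(130,255,255))
    k,l,s,ce=cv2.connectedComponentsWithStats(m)
    for i in range(1,k):
        w=np.nanmedian(W[l==i],0)
        if s[i,4]>4 and w[0]<.56 and -.2<w[1]<.3: print(n,ce[i].round(1),s[i,4],w.round(3))
E
python3 -c "
from chk import *
to(.4815,-.1334,.1048,-67.5)"
```

```text
30.5667 [-0.1  0.4 -0. ] 0.02380389014924634 0.0
top [235.4 232.9] 27 [0.417 0.114 0.024]
side [222.9 211. ] 20 [0.415 0.108 0.021]
side [274.3 220.7] 6 [ 0.493 -0.094  0.092]
side [284.8 225.6] 10 [ 0.507 -0.129  0.093]
pinch [ 0.4833 -0.1329  0.1612] yaw -67.4 shift [-0.0019 -0.0002  0.0564] roll 0.002 q [-0.42 -0.18  1.98 -0.    1.33  0.76]
```

Emit:
{"api": "apply_moves", "payload": {"plan": [[0.024,-0.002,0,0.02,0],[0.024,-0.002,0,0.04,0],[0.024,-0.002,0,0.056,0],[0.024,-0.002,0,0.056,0],[0.0,-0.002,0,0.056,0],[0.0,-0.002,0,0.056,0],[0.0,-0.002,0,0.056,0],[0.0,-0.002,0,0.056,0],[0.0,-0.002,0,0.03,0],[0.0,-0.002,0,0.0,0],[0.0,-0.002,0,-0.03,0],[0.0,-0.002,0,-0.03,0]]}}

```text
t: 31.67
tool_pos: [0.4829, -0.1341, 0.3533]
tool_rot: [3.074, 0.614, 0.016]
contact_force: [1.1, -1.0, -0.2]
opening: 0.0137
grip_force: 41.1
```

Emit:
{"api": "apply_moves", "payload": {"plan": [[0.0,0.008,-0.028,0,-0.12],[0.0,0.016,-0.056,0,-0.24],[0.0,0.024,-0.085,0,-0.36],[0.0,0.032,-0.113,0,-0.48],[0.0,0.04,-0.141,0,-0.6],[0.0,0.049,-0.17,0,-0.72],[0.0,0.057,-0.198,0,-0.84],[0.0,0.065,-0.226,0,-0.96],[0.0,0.073,-0.255,0,-1.08],[0.0,0.081,-0.283,0,-1.2],[0.0,0.081,-0.283,0,-1.32],[0.0,0.081,-0.283,0,-1.44]]}}

```text
t: 32.67
tool_pos: [0.4468, 0.1606, 0.3455]
tool_rot: [-1.899, -2.502, -0.0]
contact_force: [-0.1, -0.2, -1.0]
opening: 0.0134
grip_force: 41.1
```

Emit:
{"api": "apply_moves", "payload": {"plan": [[0.0,0,0,0,-0.12],[0.0,0,0,0,-0.24],[0.0,0,0,0,-0.36],[0.0,0,0,0,-0.48],[0.0,0,0,0,-0.6],[0.0,0,0,0,-0.72],[0.0,0,0,0.03,-0.84],[0.0,0,0,0.06,-0.96],[0.0,0,0,0.08,-1.08],[0.0,0,0,0.09,-1.2],[0.0,0,0,0.1,-1.317],[0.0,0,0,0.1,-1.317]]}}

```text
t: 33.67
tool_pos: [0.4462, 0.1588, 0.2429]
tool_rot: [0.017, -3.137, 0.001]
contact_force: [-0.6, 0.7, -0.9]
opening: 0.0134
grip_force: 41.1
```

Emit:
{"api": "apply_moves", "payload": {"plan": [[0.0,0,0,0,0],[0.0,0,0,0,0],[0.0,0,0,0,0]]}}

```text
t: 33.92
tool_pos: [0.4479, 0.159, 0.2466]
tool_rot: [-0.012, 3.14, 0.001]
contact_force: [-0.0, -1.2, -0.9]
opening: 0.0134
grip_force: 41.1
```

```bash
python3 -c "
from chk import *
to(.448,.159,.0355,90.5)"
```

```text
33.9167 [-0.  -1.2 -0.9] 0.013369009031726421 41.074665784835815
top [301.8 204.4] 23 [ 0.493 -0.087  0.093]
top [216.1 232.4] 11 [0.418 0.163 0.08 ]
top [235.2 233. ] 27 [0.417 0.114 0.023]
side [215.8 190. ] 19 [0.416 0.153 0.078]
side [222.9 211.2] 19 [0.417 0.108 0.021]
side [274.3 220.7] 6 [ 0.491 -0.092  0.091]
pinch [0.4481 0.1591 0.0918] yaw 90.5 shift [ 0.0002 -0.0001  0.0563] roll -0.0 q [ 0.18 -0.16  2.09  0.    1.2  -1.39]
```

Emit:
{"api": "apply_moves", "payload": {"plan": [[0.0,0,0,0.02,0],[0.0,0,0,0.04,0],[0.0,0,0,0.0555,0],[0.0,0,0,0.0555,0],[0.0,0,0,0.0555,0],[0.024,0,0,0.0555,0],[0.024,0,0,0.0555,0],[0.024,0,0,0.0555,0],[0.024,0,0,0.02,0],[0.024,0,0,-0.02,0],[0.024,0,0,-0.06,0],[0.024,0,0,-0.09,0]]}}

```text
t: 35.02
tool_pos: [0.4476, 0.159, 0.3394]
tool_rot: [-0.014, 3.137, 0.001]
contact_force: [1.0, -0.3, 0.4]
opening: 0.024
grip_force: 0.0
```

Emit:
{"api": "apply_moves", "payload": {"plan": [[0.024,-0.002,-0.026,0,0.12],[0.024,-0.004,-0.051,0,0.24],[0.024,-0.006,-0.077,0,0.36],[0.024,-0.008,-0.103,0,0.48],[0.024,-0.01,-0.129,0,0.6],[0.024,-0.012,-0.154,0,0.72],[0.024,-0.014,-0.18,0,0.84],[0.024,-0.016,-0.206,0,0.96],[0.024,-0.018,-0.232,0,1.08],[0.024,-0.019,-0.257,0,1.2],[0.024,-0.019,-0.257,0,1.32],[0.024,-0.019,-0.257,0,1.44]]}}

```text
t: 36.02
tool_pos: [0.4687, -0.0993, 0.3359]
tool_rot: [2.071, 2.362, 0.0]
contact_force: [0.0, 0.5, -0.1]
opening: 0.0239
grip_force: 0.0
```

Emit:
{"api": "apply_moves", "payload": {"plan": [[0.024,0,0,0,0.12],[0.024,0,0,0,0.24],[0.024,0,0,0,0.36],[0.024,0,0,0,0.48],[0.024,0,0,0,0.6],[0.024,0,0,0,0.72],[0.024,0,0,0,0.84],[0.024,0,0,0,0.96],[0.024,0,0,0.01,1.08],[0.024,0,0,0.02,1.2],[0.024,0,0,0.02,1.318],[0.024,0,0,0.02,1.318]]}}

```text
t: 37.02
tool_pos: [0.4684, -0.0978, 0.315]
tool_rot: [-3.081, -0.61, 0.001]
contact_force: [-0.3, -0.5, -0.1]
opening: 0.0235
grip_force: 0.0
```

Emit:
{"api": "apply_moves", "payload": {"plan": [[0.024,0,0,0,0],[0.024,0,0,0,0],[0.024,0,0,0,0]]}}

```text
t: 37.27
tool_pos: [0.4689, -0.098, 0.316]
tool_rot: [3.08, 0.615, 0.001]
contact_force: [-0.8, 0.5, -0.4]
opening: 0.0239
grip_force: 0.0
```

```bash
python3 -c "
from chk import *
to(.467,-.0983,.1048,-67.5)"
```

```text
37.2667 [-0.8  0.5 -0.4] 0.023887212608711045 0.0
top [220. 233.] 25 [0.419 0.159 0.022]
top [235.5 233. ] 26 [0.417 0.113 0.022]
side [216.9 203.7] 18 [0.417 0.156 0.022]
side [222.9 211. ] 20 [0.416 0.109 0.022]
side [274.4 221. ] 7 [ 0.49  -0.094  0.095]
pinch [ 0.469  -0.098   0.1611] yaw -67.4 shift [-0.002  -0.0005  0.0563] roll 0.001 q [-0.36 -0.24  2.03 -0.    1.34  0.82]
```

Emit:
{"api": "apply_moves", "payload": {"plan": [[0.024,-0.002,0,0.02,0],[0.024,-0.002,0,0.04,0],[0.024,-0.002,0,0.056,0],[0.024,-0.002,0,0.056,0],[0.0,-0.002,0,0.056,0],[0.0,-0.002,0,0.056,0],[0.0,-0.002,0,0.056,0],[0.0,-0.002,0,0.056,0],[0.0,-0.002,0,0.03,0],[0.0,-0.002,0,0.0,0],[0.0,-0.002,0,-0.03,0],[0.0,-0.002,0,-0.03,0]]}}

```text
t: 38.37
tool_pos: [0.4686, -0.0992, 0.3532]
tool_rot: [3.075, 0.612, 0.017]
contact_force: [0.9, -0.6, 1.0]
opening: 0.0132
grip_force: 41.3
```

Emit:
{"api": "apply_moves", "payload": {"plan": [[0.0,0.01,-0.029,0,-0.12],[0.0,0.02,-0.058,0,-0.24],[0.0,0.03,-0.086,0,-0.36],[0.0,0.039,-0.115,0,-0.48],[0.0,0.049,-0.144,0,-0.6],[0.0,0.059,-0.173,0,-0.72],[0.0,0.069,-0.201,0,-0.84],[0.0,0.079,-0.23,0,-0.96],[0.0,0.089,-0.259,0,-1.08],[0.0,0.099,-0.287,0,-1.2],[0.0,0.099,-0.287,0,-1.32],[0.0,0.099,-0.287,0,-1.44]]}}

```text
t: 39.37
tool_pos: [0.4481, 0.206, 0.3455]
tool_rot: [-1.901, -2.501, -0.0]
contact_force: [0.7, -1.1, -0.7]
opening: 0.0137
grip_force: 41.3
```

Emit:
{"api": "apply_moves", "payload": {"plan": [[0.0,0,0,0,-0.12],[0.0,0,0,0,-0.24],[0.0,0,0,0,-0.36],[0.0,0,0,0,-0.48],[0.0,0,0,0,-0.6],[0.0,0,0,0,-0.72],[0.0,0,0,0.03,-0.84],[0.0,0,0,0.06,-0.96],[0.0,0,0,0.08,-1.08],[0.0,0,0,0.09,-1.2],[0.0,0,0,0.1,-1.317],[0.0,0,0,0.1,-1.317]]}}

```text
t: 40.37
tool_pos: [0.4474, 0.2041, 0.2429]
tool_rot: [0.016, -3.137, 0.002]
contact_force: [0.0, -0.6, -0.4]
opening: 0.0131
grip_force: 41.3
```

Emit:
{"api": "apply_moves", "payload": {"plan": [[0.0,0,0,0,0],[0.0,0,0,0,0],[0.0,0,0,0,0]]}}

```text
t: 40.62
tool_pos: [0.449, 0.2045, 0.2466]
tool_rot: [-0.01, 3.14, 0.001]
contact_force: [0.7, 0.2, 0.1]
opening: 0.0134
grip_force: 41.3
```

```bash
python3 -c "
from chk import *
to(.448,.205,.0355,90.5)"
```

```text
40.6167 [0.7 0.2 0.1] 0.013385427558396801 41.34130775928497
top [220. 233.] 25 [0.418 0.16  0.024]
top [235.2 233. ] 27 [0.417 0.114 0.022]
side [210.4 183. ] 20 [0.419 0.199 0.078]
side [216.9 204. ] 20 [0.416 0.155 0.02 ]
side [222.9 211.2] 19 [0.416 0.108 0.022]
pinch [0.4492 0.2046 0.0918] yaw 90.4 shift [0.0013 0.0004 0.0563] roll -0.001 q [ 0.28 -0.11  2.05  0.    1.2  -1.3 ]
```

Emit:
{"api": "apply_moves", "payload": {"plan": [[0.0,0,0,0.02,0],[0.0,0,0,0.04,0],[0.0,0,0,0.0555,0],[0.0,0,0,0.0555,0],[0.0,0,0,0.0555,0],[0.024,0,0,0.0555,0],[0.024,0,0,0.0555,0],[0.024,0,0,0.0555,0],[0.024,0,0,0.02,0],[0.024,0,0,-0.02,0],[0.024,0,0,-0.06,0],[0.024,0,0,-0.1,0]]}}

```text
t: 41.72
tool_pos: [0.448, 0.2042, 0.3474]
tool_rot: [-0.013, 3.141, -0.0]
contact_force: [2.0, 0.5, 0.0]
opening: 0.0242
grip_force: 0.0
```

Emit:
{"api": "apply_moves", "payload": {"plan": [[0.08,0,-0.04,0,0.1],[0.08,0,-0.08,0,0.2],[0.08,0,-0.12,0,0.3],[0.08,0,-0.16,0,0.4],[0.08,0,-0.2,0,0.5],[0.08,0,-0.24,0,0.5],[0.08,0,-0.27,0,0.5],[0.08,0,-0.27,0,0.5],[0.08,0,-0.27,0,0.5]]}}

```text
t: 42.47
tool_pos: [0.4506, -0.0669, 0.3459]
tool_rot: [0.77, 3.045, 0.0]
contact_force: [-0.1, 0.2, -0.2]
opening: 0.0796
grip_force: 0.0
```

Run:
```python
from chk import *
p=shot('top','top4'); W=cloud(p); z=W[...,2];x=W[...,0];y=W[...,1]
for a,b,r in((.066,.078,.05),(.044,.056,.1)):
    m=(abs(x-.46)<r)&(abs(y+.32)<r)&(z>a)&(z<b); q=W[m][:,:2].astype(np.float32); print('lid',m.sum(),cv2.minEnclosingCircle(q),np.median(W[m],0))
c=np.array(cv2.minEnclosingCircle(q)[0])
print('lug',[(f,at_z(p,u,.004)) for f,u in tip(p,'lid_lug')])
g=p['img'].astype(int); w=(g[...,0]>100)&(g[...,1]>100); A=[]
for v,u in zip(*np.where(w)):
    P=at_z(p,(u,v),.05)[:2]-c; r=np.hypot(*P)
    if .053<r<.067: A.append((round(r,3),int(np.degrees(np.arctan2(P[1],P[0])))))
print(A)
to(*c,.0705,60)
cv2.imwrite('pics/v4.png',cv2.resize(p['img'][170:270,120:420],None,fx=2.6,fy=2.6,interpolation=cv2.INTER_CUBIC))
```

```text
42.4667 [-0.1  0.2 -0.2] 0.07960023601434535 0.0
top [205.4 232.8] 27 [0.419 0.204 0.023]
top [220. 233.] 25 [0.418 0.159 0.024]
top [235.6 232.9] 27 [0.417 0.111 0.023]
side [211.6 196.5] 17 [0.419 0.199 0.021]
side [216.9 203.7] 18 [0.416 0.153 0.023]
side [222.9 211. ] 20 [0.418 0.107 0.022]
lid 218 ((0.4598403871059418, -0.31828001141548157), 0.02483196184039116) [ 0.45968541 -0.31764449  0.07230137]
lid 1512 ((0.45929691195487976, -0.31770339608192444), 0.07222778350114822) [ 0.45661424 -0.31551599  0.05005281]
lug [(0.8, array([ 0.46005151, -0.2558802 ,  0.004     ])), (0.51, array([0.58678665, 0.24717294, 0.004     ])), (0.49, array([0.43027823, 0.11676436, 0.004     ]))]
[(np.float64(0.064), 82), (np.float64(0.061), 81), (np.float64(0.058), 81), (np.float64(0.055), 81), (np.float64(0.064), 84), (np.float64(0.061), 84), (np.float64(0.058), 84), (np.float64(0.055), 84), (np.float64(0.053), -174), (np.float64(0.056), -177)]
pinch [ 0.4507 -0.0645  0.1907] yaw 61.9 shift [-0.1267 -0.2194  0.1202] roll 0.034 q [-0.31 -0.33  2.06  0.    1.41 -1.39]
```

View pics/v4.png

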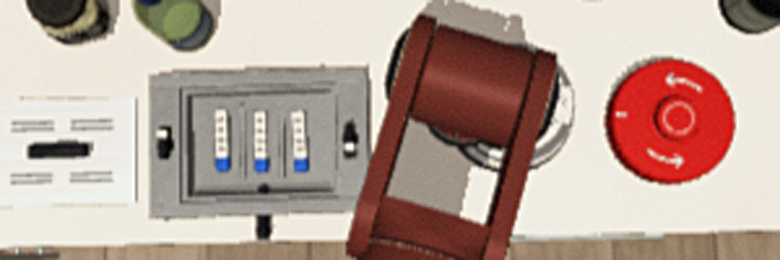

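Emit:
{"api": "apply_moves", "payload": {"plan": [[0.08,-0.018,-0.031,0,0.034],[0.08,-0.036,-0.063,0,0.034],[0.08,-0.054,-0.094,0,0.034],[0.08,-0.073,-0.125,0,0.034],[0.08,-0.091,-0.157,0,0.034],[0.08,-0.109,-0.188,0.02,0.034],[0.08,-0.127,-0.219,0.05,0.034],[0.08,-0.127,-0.219,0.08,0.034],[0.08,-0.127,-0.219,0.08,0.034],[0.08,-0.127,-0.219,0.08,0.034],[0.08,-0.127,-0.219,0.08,0.034]], "newtons": 110}}

```text
t: 43.58
tool_pos: [0.4601, -0.3177, 0.2665]
tool_rot: [0.813, 3.034, -0.0]
contact_force: [-0.5, -0.3, 1.7]
opening: 0.0797
grip_force: 0.0
```

Run:
```python
from h import *
to(.4597,-.318,.0692,60)
```

```text
pinch [ 0.4602 -0.3177  0.1118] yaw 60.0 shift [ 0.0004 -0.0005  0.0426] roll -0.0 q [-0.74  0.02  1.88  0.    1.23 -1.78]
```

Emit:
{"api": "apply_moves", "payload": {"plan": [[0.08,0,0,0.02,0],[0.08,0,0,0.042,0],[0.08,0,0,0.042,0],[0.08,0,0,0.042,0],[0.03,0,0,0.042,0],[0.03,0,0,0.042,0],[0.03,0,0,0.042,0],[0.03,0,0,0.042,0],[0.03,0,0,0.042,0],[0.03,0,0,0.02,0],[0.03,0,0,-0.02,0],[0.03,0,0,-0.06,0]]}}

```text
t: 44.58
tool_pos: [0.4585, -0.3179, 0.3248]
tool_rot: [-0.816, -3.03, -0.004]
contact_force: [1.6, -1.5, -2.1]
opening: 0.0459
grip_force: 113.0
```

Emit:
{"api": "apply_moves", "payload": {"plan": [[0.03,0,0,-0.02,0],[0.03,0,0,-0.02,0],[0.03,0,0,-0.02,0]]}}

```text
t: 44.83
tool_pos: [0.4594, -0.3188, 0.3471]
tool_rot: [0.816, 3.031, -0.002]
contact_force: [0.1, 0.3, -2.8]
opening: 0.0452
grip_force: 113.0
```

Run:
```python
from h import *
to(.4815,-.1334,.150,60);s=telemetry.get_obs(); print(s['contact_force'],s['opening'],s['grip_force'])
```

```text
pinch [ 0.4598 -0.3191  0.1924] yaw 59.9 shift [0.0746 0.1715 0.0421] roll -0.002 q [-0.74 -0.06  1.83  0.    1.38 -1.78]
[ 0.12700047  0.31212017 -2.82151587] 0.04520868796032166 113.02781224250793
```

Emit:
{"api": "apply_moves", "payload": {"plan": [[0.03,0.015,0.034,0,0],[0.03,0.03,0.068,0,0],[0.03,0.045,0.103,0,0],[0.03,0.06,0.137,0,0],[0.03,0.075,0.171,0,0],[0.03,0.075,0.171,0.02,0],[0.03,0.075,0.171,0.03,0],[0.03,0.075,0.171,0.03,0],[0.03,0.075,0.171,0.03,0],[0.03,0.075,0.171,0.03,0]]}}

```text
t: 45.67
tool_pos: [0.48, -0.134, 0.3148]
tool_rot: [-0.819, -3.032, 0.0]
contact_force: [-0.4, 0.2, -2.2]
opening: 0.0455
grip_force: 113.9
```

Run:
```python
from h import *
to(.4817,-.134,.1304,60);s=telemetry.get_obs(); print(s['contact_force'],s['opening'],s['grip_force'])
p=shot('top');W=cloud(p)
x=eyes.outline_of('lid',p)[0]; w=W[x['region']]; q=w[(w[:,2]>.125)&(w[:,2]<.15)][:,:2].astype(np.float32); print(len(q),cv2.minEnclosingCircle(q)); print(tip(p,'lid_lug'))
```

```text
pinch [ 0.4798 -0.134   0.1601] yaw 59.8 shift [-0.0017  0.0009  0.0297] roll -0.004 q [-0.42 -0.18  1.99 -0.    1.33 -1.46]
[-0.35883544  0.17427497 -2.2164568 ] 0.04551063205600775 113.88807892799377
646 ((0.473008394241333, -0.1246148943901062), 0.0708673894405365)
[(0.75, array([296., 205.]))]
```

Emit:
{"api": "apply_moves", "payload": {"plan": [[0.03,-0.0017,0.001,0.01,0],[0.03,-0.0017,0.001,0.02,0],[0.03,-0.0017,0.001,0.027,0],[0.03,-0.0017,0.001,0.03,0],[0.03,-0.0017,0.001,0.033,0],[0.03,-0.0017,0.001,0.033,0],[0.03,-0.0017,0.001,0.033,0]]}}

```text
t: 46.4
tool_pos: [0.4822, -0.1331, 0.2835]
tool_rot: [-0.816, -3.032, 0.001]
contact_force: [-5.5, 1.4, 8.6]
opening: 0.0456
grip_force: 115.1
```

Run:
```python
from h import *
to(.4817,-.134,.1208,60);s=telemetry.get_obs(); print(s['contact_force'],s['wrist_torque'],s['opening'],s['grip_force'])
```

```text
pinch [ 0.4819 -0.1331  0.1288] yaw 59.9 shift [-0.0003 -0.0009  0.008 ] roll -0.002 q [-0.42 -0.14  2.01 -0.    1.27 -1.46]
[-5.4955849   1.44964244  8.59064752] [ 0.15446546  0.91514889 -0.05741739] 0.04564404174668655 115.12107610702515
```

Emit:
{"api": "apply_moves", "payload": {"plan": [[0.03,0,0,0.002,0],[0.03,0,0,0.004,0],[0.03,0,0,0.0055,0],[0.03,0,0,0.0055,0],[0.03,0,0,0.0055,0],[0.03,0,0,0.0055,0]]}}

```text
t: 46.9
tool_pos: [0.4825, -0.1332, 0.2791]
tool_rot: [-0.816, -3.033, 0.001]
contact_force: [-6.4, 2.6, 12.7]
opening: 0.0456
grip_force: 115.6
```

Run:
```python
from h import *
to(.4817,-.134,.1208,60)
for i in range(2):
    s=telemetry.get_obs(); print(s['contact_force'],s['wrist_torque']); p=shot('side')
W=cloud(p); x=W[...,0];y=W[...,1];z=W[...,2]
m=(np.hypot(x-.4815,y+.1334)<.06)&(z>.09)&(z<.12); print(np.nanmedian(z[m]))
```

```text
pinch [ 0.4823 -0.1332  0.1244] yaw 59.9 shift [ 0.0001 -0.0009  0.0036] roll -0.002 q [-0.42 -0.14  2.01 -0.    1.27 -1.46]
[-6.41861574  2.5883084  12.73209189] [ 0.31992214  1.22195808 -0.0035553 ]
[-6.97887735  2.42817116 12.54408515] [ 0.25515316  1.15853356 -0.00660733]
0.10233469261518524
```

Emit:
{"api": "apply_moves", "payload": {"plan": [[0.03,0,0,0.0005,0.1],[0.03,0,0,0.0005,0.2],[0.03,0,0,0.0005,0.3],[0.03,0,0,0.0005,0.4],[0.03,0,0,0.0005,0.5],[0.03,0,0,0.0005,0.6],[0.03,0,0,0.0005,0.7],[0.03,0,0,0.0005,0.8],[0.03,0,0,0.0005,0.9],[0.03,0,0,0.0005,1.0],[0.03,0,0,0.0005,1.05],[0.03,0,0,0.0005,1.05]]}}

```text
t: 48.0
tool_pos: [0.4833, -0.1341, 0.2797]
tool_rot: [2.225, 2.212, -0.001]
contact_force: [-2.8, -2.5, 11.3]
opening: 0.0455
grip_force: 115.5
```

Run:
```python
from h import *
to(.4817,-.134,.1208,0)
s=telemetry.get_obs(); print(s['contact_force'],s['wrist_torque']); p=shot('top'); print([(f,u,at_z(p,u,.057)) for f,u in tip(p,'lid_lug')])
```

```text
pinch [ 0.4837 -0.1347  0.1251] yaw -0.3 shift [ 0.0007 -0.002   0.0042] roll -0.006 q [-0.42 -0.13  2.01 -0.    1.26 -0.41]
[-2.81489175 -2.50708151 11.29651055] [-0.33226866  0.93181296  0.08325537]
[(0.36, array([312.5, 207.6]), array([ 0.48609353, -0.12055404,  0.057     ]))]
```

Emit:
{"api": "apply_moves", "payload": {"plan": [[0.03,0,0,0.001,0],[0.03,0,0,0.0013,0.03],[0.03,0,0,0.0013,0.06],[0.03,0,0,0.0013,0.09],[0.03,0,0,0.0013,0.09]]}}

```text
t: 48.52
tool_pos: [0.4832, -0.1348, 0.2789]
tool_rot: [2.318, 2.11, -0.006]
contact_force: [-5.3, -7.3, 12.9]
opening: 0.0457
grip_force: 115.6
```

Run:
```python
from h import *
to(.4817,-.134,.1208,0)
s=telemetry.get_obs(); print(s['contact_force'],s['wrist_torque'])
```

```text
pinch [ 0.4835 -0.136   0.1242] yaw -5.4 shift [ 0.0019 -0.002   0.0034] roll -0.094 q [-0.42 -0.13  2.01 -0.01  1.26 -0.32]
[-5.30497926 -7.29312663 12.85788603] [-1.42428268  1.37803112  0.0051525 ]
```

Emit:
{"api": "apply_moves", "payload": {"plan": [[0.03,0,0,-0.003,0],[0.03,0,0,-0.006,0],[0.03,0,0,-0.009,0],[0.03,0,0,-0.012,0],[0.03,0,0,-0.012,0],[0.03,0,0,-0.012,0]]}}

```text
t: 49.02
tool_pos: [0.4828, -0.1348, 0.2877]
tool_rot: [2.318, 2.109, -0.004]
contact_force: [3.5, -9.5, -3.0]
opening: 0.0457
grip_force: 116.4
```

Run:
```python
from h import *
to(.4817,-.134,.1208,0)
s=telemetry.get_obs(); print(s['contact_force'],s['wrist_torque'])
```

```text
pinch [ 0.4833 -0.1359  0.133 ] yaw -5.4 shift [ 0.0019 -0.0018  0.0122] roll -0.095 q [-0.42 -0.15  2.01 -0.01  1.27 -0.32]
[ 3.53665509 -9.45582512 -2.95493164] [-1.8043391  -0.20478721  0.02695326]
```

Emit:
{"api": "apply_moves", "payload": {"plan": [[0.03,0,0,0.003,0],[0.03,0,0,0.003,0],[0.08,0,0,0.003,0],[0.08,0,0,0.003,0],[0.08,0,0,0.003,0],[0.08,0,0,0.003,0],[0.08,0,0,-0.03,0],[0.08,0,0,-0.07,0],[0.08,0,0,-0.1,0]]}}

```text
t: 49.77
tool_pos: [0.4821, -0.1328, 0.3888]
tool_rot: [-2.324, -2.114, -0.0]
contact_force: [0.1, -0.4, 0.9]
opening: 0.0801
grip_force: 0.0
```

Emit:
{"api": "apply_moves", "payload": {"plan": [[0.08,-0.04,0,0,0],[0.08,-0.08,0,0,0],[0.08,-0.12,0,0,0],[0.08,-0.16,0,0,0],[0.08,-0.2,0,0,0],[0.08,-0.22,0,0,0],[0.08,-0.22,0,0,0],[0.08,-0.22,0,0,0]]}}

```text
t: 50.43
tool_pos: [0.4611, -0.3528, 0.3864]
tool_rot: [-2.325, -2.11, -0.001]
contact_force: [0.1, 0.8, 0.1]
opening: 0.0802
grip_force: 0.0
```

Run:
```python
from chk import *
p=shot('top','top5'); W=cloud(p); z=W[...,2];x=W[...,0];y=W[...,1]
c=np.array([.4815,-.1334])
for a,b in((.122,.145),(.1,.118)):
    m=(np.hypot(x-c[0],y-c[1])<.085)&(z>a)&(z<b); q=W[m][:,:2].astype(np.float32); print('lid',m.sum(),cv2.minEnclosingCircle(q),np.median(W[m][:,2]))
g=p['img'].astype(int); w=(g[...,0]>110)&(g[...,1]>110)
for v,u in zip(*np.where(w)):
    P=at_z(p,(u,v),.111)[:2]-c; r=np.hypot(*P)
    if .053<r<.067: print(round(r,3),round(np.degrees(np.arctan2(P[1],P[0]))),end=';')
print(tip(p,'lid_lug'))
for t in('jar_olives','bottle_bitters','gin_bottle'):
    for r in eyes.outline_of(t,p)[:1]: print(t,np.round(r['box']))
q=shot('side')
a=p['img'][140:270,80:440];b=q['img'][100:290,180:420]
cv2.imwrite('pics/v5.png',np.vstack([cv2.resize(a,(780,282)),cv2.copyMakeBorder(cv2.resize(b,(390,309)),0,0,0,390,0)]))
```

```text
50.4333 [0.1 0.8 0.1] 0.08023854947448064 0.0
top [205.4 232.8] 27 [0.419 0.204 0.024]
top [220. 233.] 25 [0.418 0.16  0.024]
top [235.5 233. ] 26 [0.417 0.113 0.024]
side [211.6 196.5] 17 [0.418 0.199 0.022]
side [216.9 203.7] 18 [0.416 0.155 0.022]
side [222.9 211. ] 20 [0.417 0.109 0.021]
lid 246 ((0.4837498366832733, -0.131217822432518), 0.024773575365543365) 0.13347758912057006
lid 1717 ((0.4835636615753174, -0.13129708170890808), 0.07326120138168335) 0.11141918527324068
0.066 23;0.065 26;0.063 24;0.061 25;0.059 23;0.058 26;0.057 24;0.054 -56;0.054 118;0.056 120;0.053 122;[(0.58, array([307.5, 186.1]))]
jar_olives [127. 155. 163. 189.]
bottle_bitters [166. 156. 204. 190.]
gin_bottle [398. 144. 440. 183.]
```

View pics/v5.png

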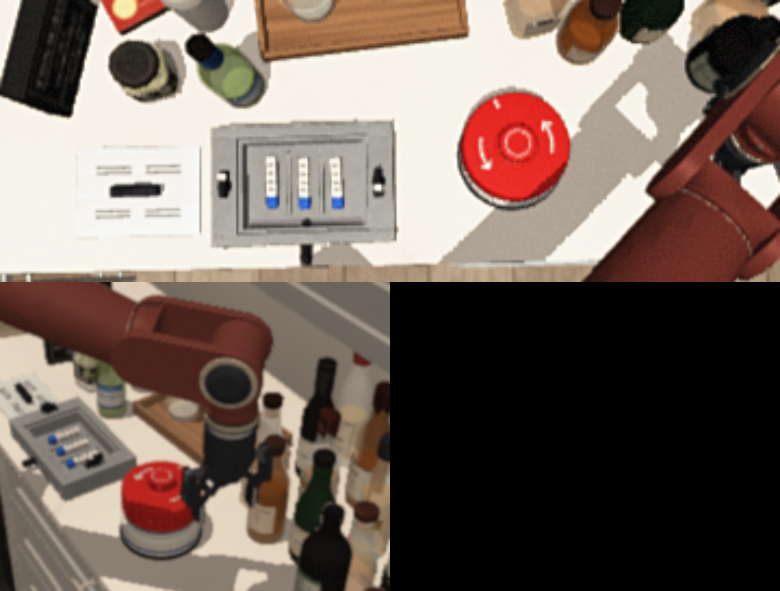

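Run:
```python
from h import *
to(.4817,-.1335,.18,0)
```

```text
pinch [ 0.4616 -0.3513  0.2326] yaw -5.4 shift [ 0.2187 -0.0004  0.0525] roll -0.094 q [-0.78 -0.04  1.74  0.    1.45 -0.69]
```

Emit:
{"api": "apply_moves", "payload": {"plan": [[0.08,0.04,0,0,-0.09],[0.08,0.08,0,0,-0.09],[0.08,0.12,0,0,-0.09],[0.08,0.16,0,0,-0.09],[0.08,0.2,0,0,-0.09],[0.08,0.219,0,0.02,-0.09],[0.08,0.219,0,0.05,-0.09],[0.08,0.219,0,0.06,-0.09],[0.08,0.219,0,0.06,-0.09],[0.08,0.219,0,0.06,-0.09],[0.08,0.219,0,0.06,-0.09]]}}

```text
t: 51.75
tool_pos: [0.4826, -0.1349, 0.3287]
tool_rot: [2.227, 2.213, 0.001]
contact_force: [-0.2, 0.0, 0.4]
opening: 0.0803
grip_force: 0.0
```

Run:
```python
from h import *
to(.4817,-.1335,.1305,0)
```

```text
pinch [ 0.4829 -0.135   0.174 ] yaw -0.3 shift [ 0.0016 -0.0012  0.0435] roll -0.006 q [-0.42 -0.19  1.97 -0.    1.36 -0.42]
```

Emit:
{"api": "apply_moves", "payload": {"plan": [[0.08,0.0015,-0.001,0.025,0],[0.08,0.0015,-0.001,0.043,0],[0.08,0.0015,-0.001,0.043,0],[0.08,0.0015,-0.001,0.043,0],[0.03,0.0015,-0.001,0.043,0],[0.03,0.0015,-0.001,0.043,0],[0.03,0.0015,-0.001,0.043,0],[0.03,0.0015,-0.001,0.043,0],[0.03,0.0015,-0.001,0.04,0],[0.03,0.0015,-0.001,0.037,0],[0.03,0.0015,-0.001,0.037,0],[0.03,0.0015,-0.001,0.037,0]], "newtons": 80}}

```text
t: 52.75
tool_pos: [0.4814, -0.1329, 0.2871]
tool_rot: [2.224, 2.212, 0.003]
contact_force: [15.1, -5.9, -21.0]
opening: 0.0464
grip_force: 88.5
```

Run:
```python
from h import *
to(.4817,-.1335,.1305,0);s=telemetry.get_obs(); print(s['contact_force'],s['wrist_torque'])
```

```text
pinch [ 0.4822 -0.1332  0.1324] yaw -0.3 shift [-0.0003 -0.0005  0.0019] roll -0.005 q [-0.42 -0.15  2.01  0.    1.27 -0.41]
[ 15.0780472   -5.92765227 -20.98942201] [-1.02962343 -2.56009763  0.06838881]
```

Pulling up at 21 N does not move the lid, so it is locked. Release and retreat.

Emit:
{"api": "apply_moves", "payload": {"plan": [[0.03,0,0,0.003,0],[0.03,0,0,0.0055,0],[0.03,0,0,0.0055,0],[0.08,0,0,0.0055,0],[0.08,0,0,0.0055,0],[0.08,0,0,0.0055,0],[0.08,0,0,0.0055,0],[0.08,0,0,-0.03,0],[0.08,0,0,-0.07,0],[0.08,0,0,-0.11,0],[0.08,0,0,-0.13,0]]}}

```text
t: 53.67
tool_pos: [0.4814, -0.1326, 0.4253]
tool_rot: [2.223, 2.212, 0.003]
contact_force: [1.2, -0.7, 1.7]
opening: 0.0798
grip_force: 0.0
```

Emit:
{"api": "apply_moves", "payload": {"plan": [[0.08,-0.04,0,0,0],[0.08,-0.08,0,0,0],[0.08,-0.12,0,0,0],[0.08,-0.16,0,0,0],[0.08,-0.2,0,0,0],[0.08,-0.22,0,0,0],[0.08,-0.22,0,0,0]]}}

```text
t: 54.25
tool_pos: [0.4792, -0.3561, 0.419]
tool_rot: [-2.231, -2.21, 0.002]
contact_force: [-0.8, -0.1, -0.3]
opening: 0.0802
grip_force: 0.0
```

Run:
```python
from chk import *
p=shot('top'); W=cloud(p); z=W[...,2];x=W[...,0];y=W[...,1]
c=np.array([.4815,-.1334])
for a,b in((.122,.145),(.1,.118)):
    m=(np.hypot(x-c[0],y-c[1])<.085)&(z>a)&(z<b); q=W[m][:,:2].astype(np.float32); print('lid',cv2.minEnclosingCircle(q),np.median(W[m][:,2]))
c=np.array(cv2.minEnclosingCircle(q)[0])
g=p['img'].astype(int); w=(g[...,0]>110)&(g[...,1]>110)
for v,u in zip(*np.where(w)):
    P=at_z(p,(u,v),.111)[:2]-c; r=np.hypot(*P)
    if .055<r<.067: print(round(r,3),round(np.degrees(np.arctan2(P[1],P[0]))),end=';')
m=(x>.33)&(x<.54)&(y>.295)&(y<.52)&(z>.017)&(z<.035);print('cover bar',np.median(W[m],0))
cv2.imwrite('pics/v6.png',cv2.resize(p['img'][140:270,80:440],(780,282)))
```

```text
54.25 [-0.8 -0.1 -0.3] 0.08017666249138009 0.0
top [205.3 232.9] 26 [0.419 0.205 0.022]
top [220. 233.] 25 [0.418 0.16  0.024]
top [235.5 233. ] 26 [0.417 0.113 0.023]
side [211.6 196.5] 17 [0.418 0.198 0.022]
side [216.9 203.7] 18 [0.416 0.156 0.021]
side [222.9 211. ] 20 [0.415 0.107 0.021]
lid ((0.48192092776298523, -0.13091221451759338), 0.02492929808795452) 0.13329677969910758
lid ((0.4823446273803711, -0.13054189085960388), 0.0730145126581192) 0.11103378228767413
0.065 23;0.063 24;0.061 22;0.06 25;0.059 23;0.057 27;0.056 24;cover bar [0.44115036 0.39758291 0.02561623]
```

View pics/v6.png

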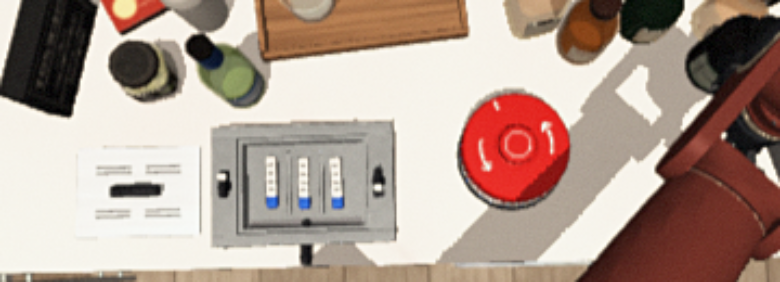

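Everything is in place: the cover lies flat at crop (140,190), the three sticks sit in their lanes with the blue ends at the spout side, and the lid at (517,147) has its tick back at 23°.

```bash
python3 -c "
from h import *
print(ctrl.finish_job())"
```

```text
the job is handed in; nothing more can be done
None
```

The job is done and handed in: the cover lies flat on the worktop beside the pan, all three sticks lie one to a lane with their blue ends towards the spout, the lid is locked again (it held against a 21 N pull), and the jar and bottles look undisturbed in the last picture.

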